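# Fetch the calibration bar from behind the lens tubes

### The arm

A 6-joint arm with a two-finger parallel gripper is mounted at the origin on the work surface. World frame = base frame: x ahead of the robot, y to its left, z up, the work surface at z = 0. Lengths are in m, angles in rad, forces in N, time in s.
With the tool pointing down it reaches from about 0.325 to 0.85 m from the base axis. Payload 15.5 kg.
Tool frame: the origin (TCP) lies between the finger pads; the fingertips stand 14 mm ahead of it and the grasp point (between the pads) lies 5 mm behind it; z points along the fingers, y is the line along which they close (so a half turn about z gives the same grasp; the last joint's range is limited). The gripper opens to 91 mm and grips with 3 to 60 N. Pads are 32 mm wide; open, the fingers measure 118 mm over their backs; the gripper's body (76 mm by 178 mm) begins 60 mm behind the grasp point.
Start: joints at [1.032, 0.494, 1.345, -0, 1.302, -0.096], TCP at [0.268, 0.565, 0.228] pointing down, gripper open.
Joint ranges: [-2.91, 2.91], [-0.82, 2.16], [0.22, 2.67], [-1.22, 4.37], [0.12, 2.79], [-3.08, 3.08]. Speed limits (rad/s): [1.89, 1.89, 2.57, 3.01, 3.01, 3.01].

### API

Orientations are given as a unit quaternion [x, y, z, w].
In Python, from workcell import r gives the robot as it stands.
- The arm moves only by the shell command python3 -m handwheel 'ROWS' [FORCE]. ROWS is a JSON object of lists of equal length, an entry for each row: "dp": the shift along the tool's x, y, z in m, a list of three; "spin": the turn about the tool's z in rad; "fingers": the opening, from -1 (shut) to 1 (fully open), so that 0 is half open. In form: {"dp": [[tx, ty, tz], ...], "spin": [spin, ...], "fingers": [fingers, ...]}. A call has 1 to 5 rows; each row shifts and turns the commanded pose from where the row before left it, along the tool's axes as they then stand; what a row does not reach is not made up. A row lasts 1/12 s, in which the tool goes at most 41.7 mm and 7.16 degrees, less where a joint would pass 70% of its speed; a pose out of reach is approached as far as the arm can. A call is refused whole if a number of a shift passes 0.0417 or a number of a turn 0.125, either way. A call with a gripper value outside its range is refused whole. The fingers move at their own pace and stop on an object; FORCE is the grip in N (left out, the last holds). Time passes only in rows, so rows that do not move let the fingers close. It gives the time, the measured TCP pose, the force, the opening and the grip force at its end, in the units of the state.
- r.state(): the state, without advancing time (a new reading comes with each control period).
- r.capture(name): name is "scene" or "top"; returns a dict with "frame" (420x560x3 uint8, red, green, blue), "range_z" (420x560 float32, m along the optical axis (not along the pixel's ray), 0 where there is no reading), "fov_y" (degrees; the focal length in pixels is half the picture's height over the tangent of half this angle, whatever the lens; pixels are square), "cx", "cy" (the principal point, pixels), "distortion" ([k1, k2, p1, p2, k3] as OpenCV has them; the pictures are not rectified), "R" (3x3) and "t" (3): a world point X has camera coordinates R X + t. Camera axes: x right, y down, z forward; pixel columns grow to the right and rows downward; lengths in m; the calibration is good to about 2 mm. A picture is of the moment at which its call begins.
- r.hand_in(): hands the job in; it is judged then, once.
Trained networks look in a picture, given as the dict that the camera call returned (one of the last four; its "shot" number tells which), for a name from the list of things; names that differ only in an ending like _2 or _b are one class to them, and where a whole thing is asked for, a point or a joint stands for the part that bears it (a point fixed in the world has none). Each returns a list of dicts, best first, with "conf" (0 to 1); they miss things now and then, are a little off and sometimes report something else, mostly with a low value. They report only what shows in the picture. A call takes as long as a camera call.
- r.trace(picture, target): "mask" (420x560 bool, what is visible of it) and "location" ([column, row] in pixels, amid what is visible of it).
- r.place_of(picture, target): "location" ([column, row] in pixels: a listed point, or the origin of a listed thing).
The state is a dict: "time": time; "q": joint angles; "joint_velocities": joint speeds; "tau": joint torques, N m; "eef_pos": TCP position; "orientation": TCP orientation; "ft_force": force on the tool from outside, world axes, zero at the start; "torque": the same for the moment, N m; "grip_width": finger opening in m; "grasp_force": force on a finger pad.
Only numpy, scipy, OpenCV 4.12 (cv2) and the standard library are available. Lean on these libraries where they do the work, as an engineer would, in place of code of your own. Each camera call takes 0.05 s, during which the arm holds its last target. There are 200 camera calls.

### The job

Clear the three lens tubes from in front of the aluminium calibration bar by standing them upright anywhere on the green mat, then lay the bar, scale up, centrally along the blue lit window of the microscope stage. Only once the bar is there, stand each lens tube back on the spot of its own colour, centred and upright. Set everything down gently, never letting a tube fall over or dropping anything, and leave the white tub where it stands.

Things in the scene. Friction and masses are not known exactly. Their poses are not given: they have to be found in the camera images.
- lens_red: loose microscope lens tube, upright black cylinder 32 mm in diameter and 100 mm tall, about 150 g, with a red band near the top and a red ring round the glass on its top face; origin at the centre of its underside, z up along its axis. Anywhere on its side may be gripped. At the start it stands on the spot of its colour.
- lens_yellow: loose microscope lens tube, upright black cylinder 32 mm in diameter and 100 mm tall, about 150 g, with a yellow band near the top and a yellow ring round the glass on its top face; origin at the centre of its underside, z up along its axis. Anywhere on its side may be gripped. At the start it stands on the spot of its colour.
- lens_blue: loose microscope lens tube, upright black cylinder 32 mm in diameter and 100 mm tall, about 150 g, with a blue band near the top and a blue ring round the glass on its top face; origin at the centre of its underside, z up along its axis. Anywhere on its side may be gripped. At the start it stands on the spot of its colour.
- spot_red: flat red disc, 48 mm in diameter, marked on the grey rack plate: the home of the red lens tube. Fixed, no edge to feel; origin at its centre, on the plate's top face, 6 mm above the table. The three spots lie in a row 60 mm apart, in any order, along the y axis of each; the x axis points away from the robot towards the calibration bar.
- spot_yellow: flat yellow disc, 48 mm in diameter, marked on the grey rack plate: the home of the yellow lens tube. Fixed, no edge to feel; origin at its centre, on the plate's top face, 6 mm above the table. The three spots lie in a row 60 mm apart, in any order, along the y axis of each; the x axis points away from the robot towards the calibration bar.
- spot_blue: flat blue disc, 48 mm in diameter, marked on the grey rack plate: the home of the blue lens tube. Fixed, no edge to feel; origin at its centre, on the plate's top face, 6 mm above the table. The three spots lie in a row 60 mm apart, in any order, along the y axis of each; the x axis points away from the robot towards the calibration bar.
- bar: loose aluminium calibration bar with a white scale with black graduations on top, 30 mm (x) by 120 mm (y) by 36 mm tall, about 300 g; origin at the centre of its underside, y along its length, z up. It lies at the start on the same grey plate (160 x 240 mm, top 6 mm above the table), close behind the row of lens tubes: about 47 mm from the line of their axes to its own, so a 16 mm gap. Grip it across its 30 mm width at mid-length.
- mat: green parking mat with a white border line, 230 mm (x) by 120 mm (y), 2 mm thick, fixed flat on the table to the left or right of the rack plate; origin at the centre of its underside, x along its length. Empty at the start.
- stage: unfinished black microscope stand, fixed on the other side of the rack plate: flat stage plate 100 mm (x) by 150 mm (y), top 70 mm above the table, with a flush, centred blue lit window 44 mm (x) by 134 mm (y). Origin on the table under the window's centre, y along the long side. A stub column 22 by 34 mm, 100 mm tall, with a knob on either side, stands 78 mm from the origin along +x.
- tub: white screw-top tub with an orange lid, 42 mm in diameter, 62 mm tall, standing loose on the table behind the rack plate (about 120 mm beyond its centre); origin at the centre of its underside. Not to be disturbed.

How it is judged:
By the outcome, as a careful person would: the job done as asked, in the order asked, and still so for the second after the job is handed in, with the robot touching nothing.
It also fails if it takes over 134 s, if anything falls off the work surface, if the arm or the gripper's body presses on something with over 40 N, if the wrist force passes 120 N, or if a joint passes its speed limit or range.

## Working session

There is one attempt and no reset: what is moved stays moved. The work goes in short steps, Python scripts to look and compute and a shell command to move; the robot and the scene stay as the last step left them, time stands still between calls to the robot, and variables do not carry over. Pictures are saved under pics/ and viewed, at most 14 in all, crops included, and the job is handed in when it is done.

```bash
ls; mkdir -p pics; cat > h.py <<'E'
import numpy as np, cv2
from workcell import r
def K(c):
    f=c["frame"].shape[0]/2/np.tan(np.radians(c["fov_y"])/2)
    return np.array([[f,0,c["cx"]],[0,f,c["cy"]],[0,0,1]])
def ray(c,uv):
    n=cv2.undistortPoints(np.array(uv,float).reshape(-1,1,2),K(c),np.array(c["distortion"]))[:,0]
    R=np.array(c["R"]);t=np.array(c["t"])
    return -R.T@t, np.c_[n,np.ones(len(n))]@R
def onz(c,uv,z):
    o,d=ray(c,uv); return o+d*((z-o[2])/d[:,2])[:,None]
def cloud(c,mask):
    v,u=np.nonzero(mask&(c["range_z"]>0)); o,d=ray(c,np.c_[u,v]); return o+d*c["range_z"][v,u][:,None], c["frame"][v,u]
E
python3 - <<'E'
from h import *
print({k:np.round(v,3).tolist() if not isinstance(v,str) else v for k,v in r.state().items()})
for n in("top","scene"):
    c=r.capture(n); cv2.imwrite(f"pics/{n}0.png",c["frame"][:,:,::-1]); print(n,c["fov_y"],-np.array(c["R"]).T@c["t"],c["distortion"])
    for k in["lens_red","lens_yellow","lens_blue","spot_red","spot_yellow","spot_blue","bar","mat","stage","tub"]:
        p=r.place_of(c,k)[:1]; t=r.trace(c,k)[:1]
        z={"mat":0,"stage":0,"tub":0}.get(k,.006)
        print(k,[(np.round(a["location"]),round(a["conf"],2),onz(c,[a["location"]],z).round(3)[0]) for a in p])
        for a in t:
            P,_=cloud(c,a["mask"]); h=np.percentile(P[:,2],95); T=P[P[:,2]>h-.008]
            (cx,cy),s,ang=cv2.minAreaRect(T[:,:2].astype(np.float32)) 
            print("   trace",round(a["conf"],2),len(P),"top",h.round(3),"mean",T.mean(0).round(3),"rect",np.round([cx,cy,*s,ang],3))
E
```

```text
pics
{'time': 0.0, 'q': [1.033, 0.494, 1.346, 0.0, 1.303, -0.096], 'joint_velocities': [0.003, -0.001, -0.0, -0.0, -0.001, -0.0], 'tau': [-0.001, -87.883, -38.183, 0.07, 0.054, -0.0], 'eef_pos': [0.268, 0.564, 0.227], 'orientation': [0.22, 0.976, -0.001, -0.0], 'ft_force': [0.132, -0.09, -0.292], 'torque': [0.006, -0.039, 0.018], 'grasp_force': 0.0, 'grip_width': 0.091}
top 53.402511641420226 [ 0.49002985 -0.02484424  0.82242305] [-0.004582  0.        0.        0.        0.      ]
lens_red [(array([313., 238.]), 0.56, array([ 0.528, -0.075,  0.006]))]
   trace 0.79 302 top 0.109 mean [ 0.53  -0.068  0.108] rect [ 5.3000e-01 -6.8000e-02  2.9000e-02  2.9000e-02  8.9737e+01]
lens_yellow [(array([250., 234.]), 0.67, array([0.537, 0.049, 0.006]))]
   trace 0.69 348 top 0.11 mean [0.54  0.052 0.108] rect [0.54  0.052 0.031 0.029 0.081]
lens_blue [(array([278., 235.]), 0.7, array([ 0.534, -0.007,  0.006]))]
   trace 0.62 269 top 0.11 mean [ 0.533 -0.008  0.108] rect [ 5.3400e-01 -8.0000e-03  2.9000e-02  2.9000e-02  1.3153e+01]
spot_red [(array([314., 239.]), 0.6, array([ 0.525, -0.078,  0.0
[... 2361 characters left out ...]

bar [(array([271., 216.]), 0.85, array([ 0.585, -0.019,  0.006]))]
   trace 0.94 867 top 0.046 mean [ 0.586 -0.025  0.043] rect [ 5.8600e-01 -2.4000e-02  1.2100e-01  3.2000e-02  8.7494e+01]
mat [(array([140., 276.]), 0.68, array([ 0.499, -0.336,  0.   ]))]
   trace 0.68 5423 top 0.006 mean [ 0.509 -0.34   0.003] rect [ 0.505 -0.339  0.235  0.122 10.558]
stage [(array([351., 139.]), 0.72, array([ 0.551,  0.304, -0.   ]))]
   trace 0.71 3554 top 0.078 mean [0.559 0.303 0.074] rect [ 0.567  0.305  0.15   0.139 89.234]
tub [(array([319., 228.]), 0.74, array([0.684, 0.045, 0.   ]))]
   trace 0.59 438 top 0.066 mean [0.677 0.045 0.063] rect [6.7600e-01 4.6000e-02 3.9000e-02 4.0000e-02 4.4239e+01]
```

View pics/top0.png

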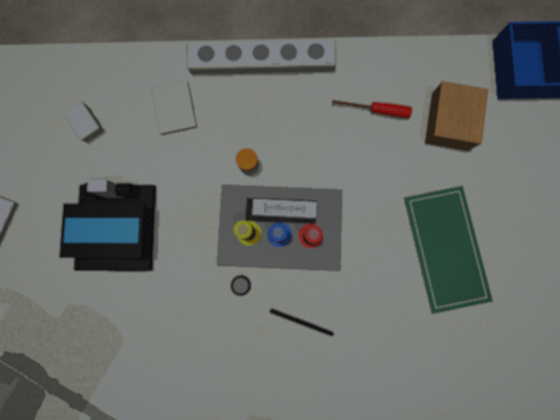

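```bash
python3 - <<'E'
from h import *
for n in("top","scene"):
    c=r.capture(n); hsv=cv2.cvtColor(c["frame"],cv2.COLOR_RGB2HSV)
    P,_=cloud(c,np.ones(hsv.shape[:2],bool)); 
    v,u=np.nonzero(c["range_z"]>0); H=hsv[v,u].astype(int)
    # window: bright blue at z~0.07
    m=(abs(P[:,2]-.07)<.01)&(H[:,0]>85)&(H[:,0]<130)&(H[:,1]>90)&(H[:,2]>90)&(P[:,1]>.15)
    Q=np.array(onz(c,np.c_[u,v][m],.07))[:,:2].astype(np.float32); print(n,"window",m.sum(),cv2.minAreaRect(Q),Q.mean(0))
    m=(abs(P[:,2]-.07)<.006)&(P[:,1]>.15)
    Q=np.array(onz(c,np.c_[u,v][m],.07))[:,:2].astype(np.float32); print("stage plate",m.sum(),cv2.minAreaRect(Q))
    # rack plate
    m=(abs(P[:,2]-.006)<.004)&(abs(P[:,0]-.55)<.15)&(abs(P[:,1]+.02)<.17)&(H[:,1]<60)
    print("z plate/table med",np.median(P[(abs(P[:,2])<.01)][:,2]))
    for k,z in(("lens_red",.106),("lens_yellow",.106),("lens_blue",.106),("bar",.042)):
        t=r.trace(c,k)
        if not t: continue
        mm=t[0]["mask"]; rz=c["range_z"]
        vv,uu=np.nonzero(mm&(rz>0)); p=cloud(c,mm)[0]; s=abs(p[:,2]-z)<.009
        Q=onz(c,np.c_[uu,vv][s],z)[:,:2].astype(np.float32)
        if len(Q)>5: print(k,t[0]["conf"],len(Q),np.round(cv2.minEnclosingCircle(Q)[0],4),np.round(cv2.minEnclosingCircle(Q)[1],4),cv2.minAreaRect(Q),"z",np.median(p[s][:,2]).round(4))
E
```

```text
top window 1840 ((0.5450263023376465, 0.3124833106994629), (0.13522246479988098, 0.043570443987846375), 89.05439758300781) [0.5449409  0.31240082]
stage plate 4606 ((0.5656942129135132, 0.31034260988235474), (0.15093514323234558, 0.13871550559997559), 89.08546447753906)
z plate/table med 0.0008663944636015941
lens_yellow 0.74 271 [0.5403 0.0521] 0.0161 ((0.5399015545845032, 0.05260932445526123), (0.031026922166347504, 0.03094872646033764), 89.03174591064453) z 0.1076
lens_blue 0.82 262 [ 0.5339 -0.0079] 0.0158 ((0.533705472946167, -0.00828820001333952), (0.029200386255979538, 0.030860651284456253), 89.0318603515625) z 0.1076
bar 0.58 1021 [ 0.5811 -0.019 ] 0.0602 ((0.5832028388977051, -0.018949519842863083), (0.11922451108694077, 0.030756762251257896), 86.07746887207031) z 0.0428
scene window 738 ((0.5457248687744141, 0.3097541332244873), (0.13687162101268768, 0.0464911088347435), 88.7989501953125) [0.545814   0.30876753]
stage plate 2304 ((0.5830036997795105, 0.5524805784225464), (0.27827754616737366, 0.6449516415596008), 9.837931632995605)
z plate/table med 0.0012525447873924511
lens_red 0.72 164 [ 0.5336 -0.0741] 0.0188 ((0.5339727997779846, -0.07365751266479492), (0.02874922938644886, 0.03689929470419884), 49.78213119506836) z 0.1076
lens_yellow 0.93 155 [0.5438 0.0464] 0.0204 ((0.5434932112693787, 0.04617699235677719), (0.0276247076690197, 0.039665911346673965), 46.369449615478516) z 0.1077
lens_blue 0.9 152 [ 0.5379 -0.0151] 0.0191 ((0.5383222103118896, -0.015396587550640106), (0.029329989105463028, 0.035505108535289764), 47.669124603271484) z 0.1076
bar 0.86 657 [ 0.5867 -0.0246] 0.0632 ((0.5863754153251648, -0.024791240692138672), (0.12337275594472885, 0.03549419716000557), 86.96063232421875) z 0.0432
```

The top view shows the rack plate at about (280,228) with yellow (245,233), blue (279,235), red (311,237). The bar lies at (284,209), the mat is on the right at (448,248), and the stage window is on the left at (102,231). All of these match the known heights and sizes. I'll close the fingers along world x, high on the tubes so they clear the bar top, and park the red tube first.

```bash
S='{"dp":[[0,0,0],[0,0,0],[0,0,0],[0,0,0],[0,0,0]],"spin":[0.1195,0.1195,0.1195,0.1195,0.1195],"fingers":[1,1,1,1,1]}'
python3 -m handwheel '{"dp":[[0,0,0],[0,0,0],[0,0,0],[0,0,0],[0,0,0]],"spin":[0.1195,0.1195,0.1195,0.1195,0.1195],"fingers":[1,1,1,1,1]}'
python3 -m handwheel '{"dp":[[0,0,0],[0,0,0],[0,0,0],[0,0,0],[0,0,0]],"spin":[0.1195,0.1195,0.1195,0.1195,0.1195],"fingers":[1,1,1,1,1]}'
python3 -m handwheel '{"dp":[[0,0,0]],"spin":[0],"fingers":[1]}'
```

```text
time: 3.02
eef_pos: [0.2678, 0.5647, 0.2279]
orientation: [0.5, 0.866, -0.0, 0.0]
ft_force: [0.4, 0.5, -0.4]
grip_width: 0.0909
grasp_force: 0.0
time: 3.43
eef_pos: [0.2678, 0.5647, 0.2279]
orientation: [0.732, 0.681, 0.0, 0.0]
ft_force: [-1.0, 0.3, 0.6]
grip_width: 0.0913
grasp_force: 0.0
time: 3.52
eef_pos: [0.2678, 0.5647, 0.2279]
orientation: [0.733, 0.681, -0.0, 0.0]
ft_force: [-0.0, -0.6, 0.9]
grip_width: 0.0914
grasp_force: 0.0
```

```bash
for i in 1; do
python3 -m handwheel '{"dp":[[-0.0307,0.0154,0],[-0.0307,0.0154,0],[-0.0307,0.0154,0],[-0.0307,0.0154,0],[-0.0307,0.0154,0]],"spin":[0,0,0,0,0],"fingers":[1,1,1,1,1]}' >/dev/null
python3 -m handwheel '{"dp":[[-0.0307,0.0154,0],[-0.0307,0.0154,0],[-0.0307,0.0154,0],[-0.0307,0.0154,0],[-0.0307,0.0154,0]],"spin":[0,0,0,0,0],"fingers":[1,1,1,1,1]}' >/dev/null
python3 -m handwheel '{"dp":[[-0.0307,0.0154,0],[-0.0307,0.0154,0],[-0.0307,0.0154,0],[-0.0307,0.0154,0],[-0.0307,0.0154,0]],"spin":[0,0,0,0,0],"fingers":[1,1,1,1,1]}' >/dev/null
python3 -m handwheel '{"dp":[[-0.0307,0.0154,0],[-0.0307,0.0154,0],[-0.0307,0.0154,0],[-0.0307,0.0154,0],[-0.0307,0.0154,0]],"spin":[0,0,0,0,0],"fingers":[1,1,1,1,1]}' 
done
python3 - <<'E'
from h import *
for n in("scene",):
    c=r.capture(n); cv2.imwrite(f"pics/{n}1.png",cv2.resize(c["frame"][100:310,120:400],None,fx=2.5,fy=2.5)[:,:,::-1])
    print(r.state()["eef_pos"])
E
```

```text
time: 5.18
eef_pos: [0.5344, -0.0703, 0.2281]
orientation: [0.729, 0.685, 0.0, 0.0]
ft_force: [0.4, 0.9, 1.1]
grip_width: 0.0913
grasp_force: 0.0
[ 0.53710039 -0.07526244  0.22812962]
```

View pics/scene1.png

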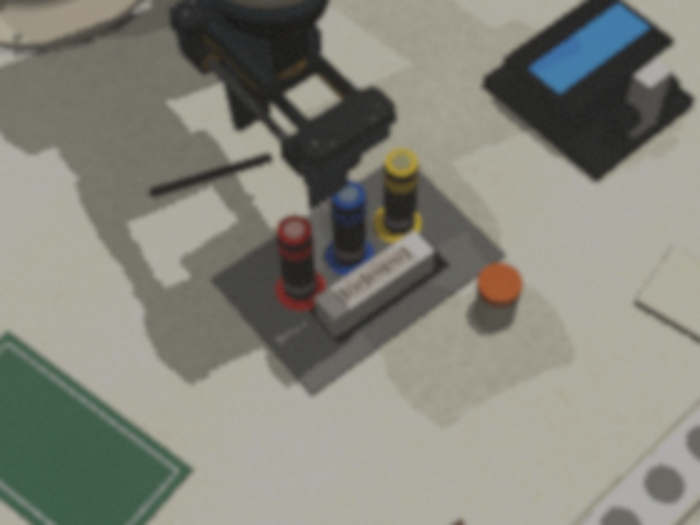

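The fingers are above the red tube, with the far finger passing over the bar as planned. I'll correct the offset, descend and grip.

```bash
python3 -m handwheel '{"dp":[[0.0046,-0.0063,0.02],[0,0,0.03],[0,0,0.03],[0,0,0.03],[0,0,0.02]],"spin":[0,0,0,0,0],"fingers":[1,1,1,1,1]}' 15
python3 -m handwheel '{"dp":[[0,0,0.013],[0,0,0.01],[0,0,0],[0,0,0]],"spin":[0,0,0,0],"fingers":[1,1,1,1]}'
python3 -m handwheel '{"dp":[[0,0,0],[0,0,0],[0,0,0],[0,0,0],[0,0,0]],"spin":[0,0,0,0,0],"fingers":[-0.1,-0.1,-0.2,-0.25,-0.3]}'
python3 -m handwheel '{"dp":[[0,0,0],[0,0,0],[0,0,0],[0,0,0],[0,0,0]],"spin":[0,0,0,0,0],"fingers":[-1,-1,-1,-1,-1]}'
```

```text
time: 5.65
eef_pos: [0.5271, -0.0633, 0.0957]
orientation: [0.729, 0.685, -0.0, -0.001]
ft_force: [0.3, 1.1, -0.9]
grip_width: 0.0911
grasp_force: 0.0
time: 5.98
eef_pos: [0.5281, -0.0635, 0.0751]
orientation: [0.73, 0.684, -0.0, -0.0]
ft_force: [-0.9, -0.2, -0.1]
grip_width: 0.0913
grasp_force: 0.0
time: 6.4
eef_pos: [0.5282, -0.0636, 0.0753]
orientation: [0.73, 0.683, 0.0, 0.0]
ft_force: [-0.4, -0.6, 0.3]
grip_width: 0.0605
grasp_force: 0.0
time: 6.82
eef_pos: [0.5281, -0.0635, 0.0749]
orientation: [0.73, 0.683, 0.0, 0.0]
ft_force: [1.1, -0.4, 0.8]
grip_width: 0.0318
grasp_force: 15.0
```

```bash
python3 -m handwheel '{"dp":[[0,0,-0.006],[0,0,-0.015],[0,0,-0.02],[0,0,-0.014],[0,0,-0.005]],"spin":[0,0,0,0,0],"fingers":[-1,-1,-1,-1,-1]}' 20 >/dev/null
python3 -m handwheel '{"dp":[[-0.0099,-0.0029,0],[-0.02,-0.005,0],[-0.026,-0.007,0],[-0.03,-0.008,0],[-0.03,-0.008,0]],"spin":[0,0,0,0,0],"fingers":[-1,-1,-1,-1,-1]}'
python3 -m handwheel '{"dp":[[-0.03,-0.009,0],[-0.03,-0.009,0],[-0.03,-0.009,0],[-0.03,-0.008,0],[-0.025,-0.007,0]],"spin":[0,0,0,0,0],"fingers":[-1,-1,-1,-1,-1]}'
python3 -m handwheel '{"dp":[[-0.015,-0.004,0],[-0.01,-0.002,0],[0,0,0],[0,0,0],[0,0,0]],"spin":[0,0,0,0,0],"fingers":[-1,-1,-1,-1,-1]}'
python3 - <<'E'
from h import *
for n in("scene","top"):
    c=r.capture(n); im=c["frame"]; im=im[190:370,60:300] if n=="scene" else im[150:330,320:560]
    cv2.imwrite(f"pics/{n}2.png",cv2.resize(im,None,fx=2.5,fy=2.5)[:,:,::-1])
    for k in("spot_red","lens_red"):
        for t in r.trace(c,k)[:1]:
            vv,uu=np.nonzero(t["mask"]); z=.006 if k[0]=="s" else .164
            Q=onz(c,np.c_[uu,vv],z)[:,:2].astype(np.float32); print(n,k,t["conf"],len(Q),np.round(cv2.minEnclosingCircle(Q)[0],4),cv2.minEnclosingCircle(Q)[1],Q.mean(0))
print(r.state()["eef_pos"])
E
```

```text
time: 7.65
eef_pos: [0.4881, -0.1783, 0.1341]
orientation: [0.73, 0.683, -0.0, -0.001]
ft_force: [0.7, -0.4, -0.4]
grip_width: 0.0316
grasp_force: 20.0
time: 8.07
eef_pos: [0.4361, -0.321, 0.134]
orientation: [0.731, 0.683, -0.0, -0.001]
ft_force: [0.9, -0.1, -1.7]
grip_width: 0.0314
grasp_force: 20.0
time: 8.48
eef_pos: [0.4301, -0.3425, 0.1345]
orientation: [0.73, 0.683, 0.0, -0.001]
ft_force: [0.6, 0.4, -0.9]
grip_width: 0.0315
grasp_force: 20.0
scene lens_red 0.54 76 [ 0.4904 -0.3571] 0.01209043338894844 [ 0.49356008 -0.3576126 ]
top spot_red 0.98 497 [ 0.5314 -0.0679] 0.02514224871993065 [ 0.531995   -0.06850941]
top lens_red 0.61 466 [ 0.4287 -0.32  ] 0.02851985953748226 [ 0.43340173 -0.31849828]
[ 0.43036792 -0.34301444  0.1349802 ]
```

View pics/scene2.png

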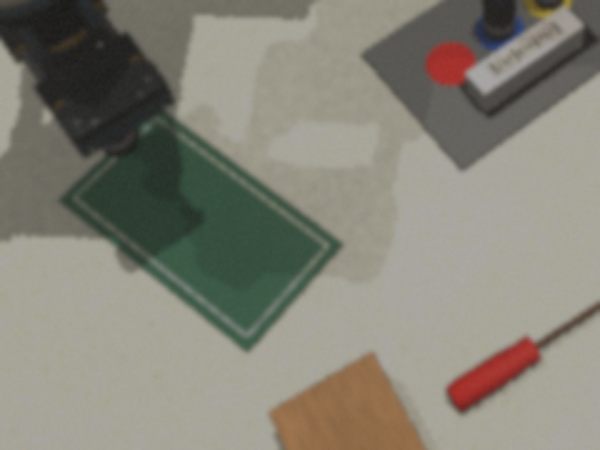

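```bash
python3 -m handwheel '{"dp":[[0,0,0.012],[0,0,0.02],[0,0,0.018],[0,0,0.008],[0,0,0.002]],"spin":[0,0,0,0,0],"fingers":[-1,-1,-1,-1,-1]}' 
python3 -m handwheel '{"dp":[[0,0,0.0015],[0,0,0.0008],[0,0,0.0007],[0,0,0],[0,0,0]],"spin":[0,0,0,0,0],"fingers":[-1,-1,-1,-1,-1]}'
```

```text
time: 9.2
eef_pos: [0.4296, -0.3428, 0.0737]
orientation: [0.73, 0.683, -0.0, -0.001]
ft_force: [0.6, 0.3, -1.6]
grip_width: 0.0316
grasp_force: 20.0
time: 9.62
eef_pos: [0.4303, -0.3437, 0.0724]
orientation: [0.73, 0.683, 0.0, 0.0]
ft_force: [0.3, 0.2, -0.6]
grip_width: 0.0317
grasp_force: 20.0
```

```bash
python3 -m handwheel '{"dp":[[0,0,0.0006],[0,0,0.0006],[0,0,0],[0,0,0]],"spin":[0,0,0,0],"fingers":[-1,-1,-1,-1]}'
```

```text
time: 9.95
eef_pos: [0.4303, -0.3436, 0.0709]
orientation: [0.73, 0.683, 0.0, 0.0]
ft_force: [0.2, -0.6, 4.0]
grip_width: 0.0315
grasp_force: 20.0
```

```bash
python3 -m handwheel '{"dp":[[0,0,0],[0,0,0],[0,0,0],[0,0,0],[0,0,0]],"spin":[0,0,0,0,0],"fingers":[-0.1,0.1,0.2,0.2,0.2]}'
python3 -m handwheel '{"dp":[[0,0,-0.01],[0,0,-0.03],[0,0,-0.035],[0,0,-0.025],[0,0,-0.01]],"spin":[0,0,0,0,0],"fingers":[0.2,0.2,0.2,0.2,0.2]}'
python3 -m handwheel '{"dp":[[0.02,0.007,0],[0.03,0.01,0],[0.035,0.011,0],[0.035,0.011,0],[0.035,0.011,0]],"spin":[0,0,0,0,0],"fingers":[0.2,0.2,0.2,0.2,0.2]}'
python3 - <<'E'
from h import *
for n in("scene","top"):
    c=r.capture(n)
    for k,z in(("lens_red",.102),("spot_red",.006),("lens_blue",.106),("lens_yellow",.106)):
        for t in r.trace(c,k)[:1]:
            vv,uu=np.nonzero(t["mask"]&(c["range_z"]>0)); p=cloud(c,t["mask"])[0]
            s=abs(p[:,2]-z)<(.007)
            if s.sum()<5: print(n,k,"few");continue
            Q=onz(c,np.c_[uu,vv][s],z)[:,:2].astype(np.float32); print(n,k,t["conf"],len(Q),np.round(cv2.minEnclosingCircle(Q)[0],4),cv2.minEnclosingCircle(Q)[1],Q.mean(0))
print(r.state()["eef_pos"])
E
```

```text
time: 10.37
eef_pos: [0.4301, -0.3435, 0.0707]
orientation: [0.73, 0.683, 0.0, -0.0]
ft_force: [0.0, -0.1, -0.1]
grip_width: 0.0547
grasp_force: 0.0
time: 10.78
eef_pos: [0.4312, -0.3444, 0.185]
orientation: [0.73, 0.683, 0.0, 0.003]
ft_force: [0.6, -0.6, 0.0]
grip_width: 0.0547
grasp_force: 0.0
time: 11.2
eef_pos: [0.4905, -0.1906, 0.1809]
orientation: [0.731, 0.683, -0.0, -0.0]
ft_force: [0.4, 0.5, -0.3]
grip_width: 0.0544
grasp_force: 0.0
scene lens_red 0.65 200 [ 0.4323 -0.3502] 0.019013047218322754 [ 0.43139952 -0.3518963 ]
scene spot_red 0.8 217 [ 0.5324 -0.0723] 0.02229275368154049 [ 0.53147715 -0.07293737]
scene lens_blue 0.62 154 [ 0.5363 -0.0136] 0.018812207505106926 [ 0.53578544 -0.01286339]
scene lens_yellow 0.65 147 [0.5432 0.0477] 0.019324369728565216 [0.5420852  0.04742296]
top spot_red 0.67 496 [ 0.5341 -0.0682] 0.025129536166787148 [ 0.53381354 -0.0681963 ]
top lens_blue 0.53 264 [ 0.5339 -0.0079] 0.015829358249902725 [ 0.53398204 -0.0080696 ]
top lens_yellow 0.54 259 [0.54   0.0519] 0.015828216448426247 [0.54010177 0.05188831]
[ 0.49009074 -0.19302938  0.18069568]
```

Both cameras place red's spot around (0.532,-0.070). Their y values disagree by about 4 mm, and I'll settle that later with a rotated squeeze. Next is the blue tube.

```bash
python3 -m handwheel '{"dp":[[0.036,0.0066,0],[0.036,0.0065,0],[0.036,0.0065,0],[0.036,0.0065,0],[0.025,0.0045,0]],"spin":[0,0,0,0,0],"fingers":[0.2,0.2,0.2,0.2,0.2]}' >/dev/null
python3 -m handwheel '{"dp":[[0.0166,0.002,0],[0,0,0],[0,0,0],[0,0,0]],"spin":[0,0,0,0],"fingers":[0.2,0.2,0.2,0.2]}'
```

```text
time: 12.45
eef_pos: [0.5352, -0.01, 0.1807]
orientation: [0.731, 0.683, -0.0, 0.0]
ft_force: [0.7, 0.3, 0.2]
grip_width: 0.0548
grasp_force: 0.0
```

```bash
python3 -m handwheel '{"dp":[[0,0,0.015],[0,0,0.03],[0,0,0.03],[0,0,0.02],[0,0,0.0107]],"spin":[0,0,0,0,0],"fingers":[0.2,0.2,0.2,0.2,0.2]}' 10 >/dev/null
python3 -m handwheel '{"dp":[[0,0,0],[0,0,0],[0,0,0],[0,0,0],[0,0,0]],"spin":[0,0,0,0,0],"fingers":[0.2,0.2,-0.1,-0.2,-0.25]}'
python3 -m handwheel '{"dp":[[0,0,0],[0,0,0],[0,0,0],[0,0,0]],"spin":[0,0,0,0],"fingers":[-0.4,-1,-1,-1]}' 20
python3 -m handwheel '{"dp":[[0,0,-0.006],[0,0,-0.015],[0,0,-0.02],[0,0,-0.014],[0,0,-0.005]],"spin":[0,0,0,0,0],"fingers":[-1,-1,-1,-1,-1]}' >/dev/null
python3 -m handwheel '{"dp":[[-0.0104,0,0],[-0.02,-0.001,0],[-0.03,-0.001,0],[-0.035,-0.001,0],[-0.035,-0.001,0]],"spin":[0,0,0,0,0],"fingers":[-1,-1,-1,-1,-1]}' >/dev/null
python3 -m handwheel '{"dp":[[-0.035,-0.001,0],[-0.035,-0.001,0],[-0.035,-0.001,0],[-0.035,-0.001,0],[-0.03,-0.001,0]],"spin":[0,0,0,0,0],"fingers":[-1,-1,-1,-1,-1]}'
python3 -m handwheel '{"dp":[[-0.02,0,0],[-0.007,0,0],[0,0,0],[0,0,0],[0,0,0]],"spin":[0,0,0,0,0],"fingers":[-1,-1,-1,-1,-1]}'
python3 -m handwheel '{"dp":[[0,0,0.012],[0,0,0.02],[0,0,0.018],[0,0,0.008],[0,0,0.002]],"spin":[0,0,0,0,0],"fingers":[-1,-1,-1,-1,-1]}' >/dev/null
python3 -m handwheel '{"dp":[[0,0,0],[0,0,0]],"spin":[0,0],"fingers":[-1,-1]}'
```

```text
time: 13.28
eef_pos: [0.536, -0.0093, 0.0761]
orientation: [0.73, 0.683, 0.001, 0.001]
ft_force: [0.3, -0.1, -0.5]
grip_width: 0.0376
grasp_force: 0.0
time: 13.62
eef_pos: [0.5359, -0.0092, 0.0758]
orientation: [0.73, 0.683, 0.0, 0.001]
ft_force: [-0.4, 0.2, 8.4]
grip_width: 0.0316
grasp_force: 20.0
time: 14.87
eef_pos: [0.5051, -0.3109, 0.1341]
orientation: [0.731, 0.683, -0.0, -0.0]
ft_force: [1.2, -0.6, -0.8]
grip_width: 0.0316
grasp_force: 20.0
time: 15.28
eef_pos: [0.5042, -0.3339, 0.1346]
orientation: [0.73, 0.683, 0.0, -0.001]
ft_force: [0.3, -0.7, -2.6]
grip_width: 0.0318
grasp_force: 20.0
time: 15.87
eef_pos: [0.5049, -0.3352, 0.0758]
orientation: [0.73, 0.683, 0.0, 0.0]
ft_force: [0.2, 0.3, -1.7]
grip_width: 0.032
grasp_force: 20.0
```

```bash
python3 -m handwheel '{"dp":[[0,0,0.0015],[0,0,0.001],[0,0,0.0005],[0,0,0],[0,0,0]],"spin":[0,0,0,0,0],"fingers":[-1,-1,-1,-1,-1]}'
python3 -m handwheel '{"dp":[[0,0,0.0005],[0,0,0.0005],[0,0,0],[0,0,0]],"spin":[0,0,0,0],"fingers":[-1,-1,-1,-1]}'
```

```text
time: 16.28
eef_pos: [0.5045, -0.3353, 0.0722]
orientation: [0.73, 0.683, 0.0, 0.0]
ft_force: [0.8, -0.4, -1.5]
grip_width: 0.0317
grasp_force: 20.0
time: 16.62
eef_pos: [0.5046, -0.3354, 0.0718]
orientation: [0.73, 0.683, -0.0, 0.0]
ft_force: [-2.5, 2.3, 11.1]
grip_width: 0.0315
grasp_force: 20.0
```

```bash
python3 -m handwheel '{"dp":[[0,0,0],[0,0,0],[0,0,0],[0,0,0],[0,0,0]],"spin":[0,0,0,0.06,0.12],"fingers":[-0.1,0.1,0.3,0.3,0.3]}' 5
python3 -m handwheel '{"dp":[[0,0,0],[0,0,0],[0,0,0],[0,0,0],[0,0,0]],"spin":[0.12,0.12,0.12,0.12,0.12],"fingers":[0.3,0.3,0.3,0.3,0.3]}' >/dev/null
python3 -m handwheel '{"dp":[[0,0,0],[0,0,0],[0,0,0],[0,0,0],[0,0,0]],"spin":[0.12,0.12,0.12,0.12,0.12],"fingers":[0.3,0.3,0.3,0.3,0.3]}' >/dev/null
python3 -m handwheel '{"dp":[[0,0,0],[0,0,0],[0,0,0],[0,0,0],[0,0,0]],"spin":[0.12,0.07,0,0,0],"fingers":[0.3,0.2,0,-0.1,-0.2]}'
python3 -m handwheel '{"dp":[[0,0,0],[0,0,0],[0,0,0],[0,0,0],[0,0,0]],"spin":[0,0,0,0,0],"fingers":[-0.25,-0.3,-0.4,-0.5,-0.5]}'
```

```text
time: 17.03
eef_pos: [0.5045, -0.3353, 0.0709]
orientation: [0.789, 0.614, -0.0, -0.0]
ft_force: [-0.0, 0.6, 0.2]
grip_width: 0.0587
grasp_force: 0.0
time: 18.28
eef_pos: [0.5045, -0.3352, 0.071]
orientation: [0.999, -0.032, -0.0, -0.0]
ft_force: [-0.7, -0.4, -0.0]
grip_width: 0.038
grasp_force: 0.0
time: 18.7
eef_pos: [0.5045, -0.3353, 0.071]
orientation: [0.999, -0.033, 0.0, 0.0]
ft_force: [-0.5, 0.7, 0.3]
grip_width: 0.0317
grasp_force: 5.0
```

```bash
python3 -m handwheel '{"dp":[[0,0,0],[0,0,0],[0,0,0],[0,0,-0.01],[0,0,-0.02]],"spin":[0,0,0,0,0],"fingers":[0.1,0.2,0.2,0.2,0.2]}' >/dev/null
python3 -m handwheel '{"dp":[[0,0,-0.03],[0,0,-0.03],[0,0,-0.02],[0,-0.02,0],[0,-0.03,0]],"spin":[0,0,0,0,0],"fingers":[0.2,0.2,0.2,0.2,0.2]}' >/dev/null
python3 -m handwheel '{"dp":[[0,-0.035,0],[0,-0.035,0],[0,-0.035,0],[0,-0.03,0],[0,-0.02,0]],"spin":[0,0,0,-0.1,-0.12],"fingers":[0.2,0.2,0.2,0.2,0.2]}' 
cat >> h.py <<'E'
def look(items,cams=("scene","top")):
    for n in cams:
        c=r.capture(n)
        for k,z in items:
            for t in r.trace(c,k)[:1]:
                vv,uu=np.nonzero(t["mask"]&(c["range_z"]>0)); p=cloud(c,t["mask"])[0]
                s=abs(p[:,2]-z)<.007
                if s.sum()<5: print(n,k,"few");continue
                Q=onz(c,np.c_[uu,vv][s],z)[:,:2].astype(np.float32)
                print(n,k,round(t["conf"],2),len(Q),"circ",np.round(cv2.minEnclosingCircle(Q)[0],4),round(cv2.minEnclosingCircle(Q)[1],4),"mean",Q.mean(0).round(4),"rect",*[np.round(a,4) for a in cv2.minAreaRect(Q)])
    print(r.state()["eef_pos"])
E
python3 - <<'E'
from h import *
look([("lens_red",.102),("lens_blue",.102),("spot_red",.006),("spot_blue",.006),("lens_yellow",.106)])
E
```

```text
time: 19.95
eef_pos: [0.516, -0.1281, 0.1818]
orientation: [0.997, 0.079, 0.0, -0.0]
ft_force: [-0.1, -0.2, -0.1]
grip_width: 0.055
grasp_force: 0.0
scene lens_red 0.67 195 circ [ 0.454 -0.35 ] 0.0407 mean [ 0.4317 -0.3518] rect [ 0.4527 -0.3563] [0.0303 0.0797] 78.7833
scene lens_blue 0.71 188 circ [ 0.505  -0.3367] 0.0173 mean [ 0.5055 -0.337 ] rect [ 0.5048 -0.3364] [0.0295 0.0336] 74.9458
scene spot_red 0.78 283 circ [ 0.532  -0.0741] 0.0258 mean [ 0.5315 -0.0736] rect [ 0.5327 -0.0736] [0.0458 0.0471] 47.5339
scene spot_blue 0.49 197 circ [ 0.5361 -0.0112] 0.0228 mean [ 0.5338 -0.0103] rect [ 0.5323 -0.0104] [0.0443 0.0361] 78.0206
scene lens_yellow 0.76 136 circ [0.5417 0.0459] 0.0187 mean [0.5421 0.0464] rect [0.5419 0.0463] [0.0254 0.0369] 47.1104
top spot_blue 0.59 457 circ [ 0.536  -0.0098] 0.0239 mean [ 0.5359 -0.0099] rect [ 0.5359 -0.0098] [0.0456 0.0455] 43.9475
top lens_yellow 0.52 262 circ [0.5399 0.0518] 0.0158 mean [0.5401 0.0518] rect [0.5399 0.0518] [0.0293 0.031 ] 89.923
[ 0.51599361 -0.13114606  0.18097146]
```

```bash
python3 -m handwheel '{"dp":[[0,0,0],[0,0,0],[0,0,0],[0,0,0],[0,0,0]],"spin":[-0.12,-0.12,-0.12,-0.12,-0.12],"fingers":[0.2,0.2,0.2,0.2,0.2]}' >/dev/null
python3 -m handwheel '{"dp":[[0,0,0],[0,0,0],[0,0,0],[0,0,0],[0,0,0]],"spin":[-0.12,-0.12,-0.12,-0.12,-0.12],"fingers":[0.2,0.2,0.2,0.2,0.2]}' >/dev/null
python3 -m handwheel '{"dp":[[0,0,0],[0.02,0.001,0],[0.035,0.003,0],[0.035,0.003,0],[0.035,0.003,0]],"spin":[-0.12,-0.031,0,0,0],"fingers":[0.2,0.2,0.2,0.2,0.2]}' >/dev/null
python3 -m handwheel '{"dp":[[0.035,0.002,0],[0.022,0,0],[0,0,0],[0,0,0],[0,0,0]],"spin":[0,0,0,0,0],"fingers":[0.2,0.2,0.2,0.2,0.2]}'
```

```text
time: 22.22
eef_pos: [0.5406, 0.0496, 0.1809]
orientation: [0.73, 0.683, -0.0, 0.0]
ft_force: [0.1, -1.1, 0.6]
grip_width: 0.0548
grasp_force: 0.0
```

```bash
python3 -m handwheel '{"dp":[[0,0,0.015],[0,0,0.03],[0,0,0.03],[0,0,0.02],[0,0,0.011]],"spin":[0,0,0,0,0],"fingers":[0.2,0.2,0.2,0.2,0.2]}' 10 >/dev/null
python3 -m handwheel '{"dp":[[0,0,0],[0,0,0],[0,0,0],[0,0,0],[0,0,0]],"spin":[0,0,0,0,0],"fingers":[0.2,0.2,-0.1,-0.2,-0.25]}'
python3 -m handwheel '{"dp":[[0,0,0],[0,0,0],[0,0,0],[0,0,0]],"spin":[0,0,0,0],"fingers":[-0.4,-1,-1,-1]}' 20
python3 -m handwheel '{"dp":[[0,0,-0.006],[0,0,-0.015],[0,0,-0.02],[0,0,-0.014],[0,0,-0.005]],"spin":[0,0,0,0,0],"fingers":[-1,-1,-1,-1,-1]}' >/dev/null
python3 -m handwheel '{"dp":[[-0.0103,0.002,0],[-0.02,0.003,0],[-0.03,0.005,0],[-0.037,0.006,0],[-0.037,0.006,0]],"spin":[0,0,0,0,0],"fingers":[-1,-1,-1,-1,-1]}' >/dev/null
python3 -m handwheel '{"dp":[[-0.037,0.006,0],[-0.037,0.006,0],[-0.037,0.006,0],[-0.037,0.006,0],[-0.037,0.006,0]],"spin":[0,0,0,0,0],"fingers":[-1,-1,-1,-1,-1]}'
python3 -m handwheel '{"dp":[[-0.03,0.006,0],[-0.019,0.0042,0],[0,0,0],[0,0,0],[0,0,0]],"spin":[0,0,0,0,0],"fingers":[-1,-1,-1,-1,-1]}'
python3 -m handwheel '{"dp":[[0,0,0.012],[0,0,0.02],[0,0,0.018],[0,0,0.008],[0,0,0.002]],"spin":[0,0,0,0,0],"fingers":[-1,-1,-1,-1,-1]}' >/dev/null
python3 -m handwheel '{"dp":[[0,0,0],[0,0,0]],"spin":[0,0],"fingers":[-1,-1]}'
```

```text
time: 23.05
eef_pos: [0.5412, 0.0499, 0.076]
orientation: [0.73, 0.683, 0.001, 0.001]
ft_force: [0.3, 0.1, 0.3]
grip_width: 0.0376
grasp_force: 0.0
time: 23.38
eef_pos: [0.5411, 0.0501, 0.0757]
orientation: [0.73, 0.683, 0.0, 0.0]
ft_force: [0.6, -0.5, 7.6]
grip_width: 0.0318
grasp_force: 20.0
time: 24.63
eef_pos: [0.5705, -0.2743, 0.1339]
orientation: [0.73, 0.683, -0.0, -0.001]
ft_force: [1.0, 1.0, -0.2]
grip_width: 0.0317
grasp_force: 20.0
time: 25.05
eef_pos: [0.5776, -0.3211, 0.134]
orientation: [0.73, 0.683, -0.0, -0.001]
ft_force: [-0.4, 0.6, -1.3]
grip_width: 0.0317
grasp_force: 20.0
time: 25.63
eef_pos: [0.5788, -0.3215, 0.0756]
orientation: [0.73, 0.684, 0.0, 0.0]
ft_force: [0.9, -0.1, -0.6]
grip_width: 0.0319
grasp_force: 20.0
```

```bash
python3 -m handwheel '{"dp":[[0,0,0.0015],[0,0,0.001],[0,0,0.0008],[0,0,0.0004],[0,0,0]],"spin":[0,0,0,0,0],"fingers":[-1,-1,-1,-1,-1]}'
python3 -m handwheel '{"dp":[[0,0,0.0003],[0,0,0],[0,0,0]],"spin":[0,0,0],"fingers":[-1,-1,-1]}'
```

```text
time: 26.05
eef_pos: [0.5786, -0.3216, 0.0717]
orientation: [0.73, 0.683, 0.0, 0.0]
ft_force: [-0.6, 0.2, 3.8]
grip_width: 0.0317
grasp_force: 20.0
time: 26.3
eef_pos: [0.5787, -0.3217, 0.0717]
orientation: [0.73, 0.683, 0.0, 0.0]
ft_force: [-2.0, 0.4, 6.8]
grip_width: 0.0316
grasp_force: 20.0
```

```bash
python3 -m handwheel '{"dp":[[0,0,0],[0,0,0],[0,0,0],[0,0,0],[0,0,0]],"spin":[0,0,0,0.06,0.12],"fingers":[-0.1,0.1,0.3,0.3,0.3]}' 5
python3 -m handwheel '{"dp":[[0,0,0],[0,0,0],[0,0,0],[0,0,0],[0,0,0]],"spin":[0.12,0.12,0.12,0.12,0.12],"fingers":[0.3,0.3,0.3,0.3,0.3]}' >/dev/null
python3 -m handwheel '{"dp":[[0,0,0],[0,0,0],[0,0,0],[0,0,0],[0,0,0]],"spin":[0.12,0.12,0.12,0.12,0.12],"fingers":[0.3,0.3,0.3,0.3,0.3]}' >/dev/null
python3 -m handwheel '{"dp":[[0,0,0],[0,0,0],[0,0,0],[0,0,0],[0,0,0]],"spin":[0.12,0.07,0,0,0],"fingers":[0.3,0.2,0,-0.1,-0.2]}'
python3 -m handwheel '{"dp":[[0,0,0],[0,0,0],[0,0,0],[0,0,0],[0,0,0]],"spin":[0,0,0,0,0],"fingers":[-0.25,-0.3,-0.4,-0.5,-0.5]}'
python3 -m handwheel '{"dp":[[0,0,0],[0,0,0],[0,0,0],[0,0,-0.01],[0,0,-0.02]],"spin":[0,0,0,0,0],"fingers":[0.1,0.2,0.2,0.2,0.2]}' >/dev/null
python3 -m handwheel '{"dp":[[0,0,-0.03],[0,0,-0.03],[0,0,-0.02],[0,-0.02,0],[0,-0.03,0]],"spin":[0,0,0,0,0],"fingers":[0.2,0.2,0.2,0.2,0.2]}' >/dev/null
python3 -m handwheel '{"dp":[[0,-0.035,0],[0,-0.035,0],[0,0,0],[0,0,0],[0,0,0]],"spin":[0,0,-0.12,-0.12,-0.12],"fingers":[0.2,0.2,0.2,0.2,0.2]}' >/dev/null
python3 -m handwheel '{"dp":[[0,0,0],[0,0,0],[0,0,0],[0,0,0],[0,0,0]],"spin":[-0.12,-0.12,-0.12,-0.12,-0.12],"fingers":[0.2,0.2,0.2,0.2,0.2]}' >/dev/null
python3 -m handwheel '{"dp":[[0,0,0],[0,0,0],[0,0,0],[0,0,0],[0,0,0],[0,0,0]],"spin":[-0.12,-0.12,-0.12,-0.12,-0.12],"fingers":[0.2,0.2,0.2,0.2,0.2]}' >/dev/null
python3 - <<'E'
from h import *
look([("lens_red",.102),("lens_blue",.102),("lens_yellow",.102),("spot_red",.006),("spot_blue",.006),("spot_yellow",.006),("bar",.042)])
print(r.state())
E
```

```text
time: 26.72
eef_pos: [0.5783, -0.3215, 0.0709]
orientation: [0.789, 0.614, -0.0, -0.0]
ft_force: [-0.4, 0.2, 0.2]
grip_width: 0.0589
grasp_force: 0.0
time: 27.97
eef_pos: [0.5784, -0.3215, 0.0709]
orientation: [1.0, -0.031, -0.0, -0.0]
ft_force: [0.3, 0.5, 0.0]
grip_width: 0.0382
grasp_force: 0.0
time: 28.38
eef_pos: [0.5784, -0.3215, 0.071]
orientation: [0.999, -0.032, -0.0, -0.0]
ft_force: [-0.7, 0.3, -1.0]
grip_width: 0.0319
grasp_force: 5.0
scene lens_red 0.91 176 circ [ 0.4325 -0.3521] 0.0172 mean [ 0.4324 -0.3522] rect [ 0.4319 -0.3522] [0.0303 0.0329] 79.5667
scene lens_blue 0.58 190 circ [ 0.5069 -0.3382] 0.0184 mean [ 0.5058 -0.338 ] rect [ 0.5062 -0.3376] [0.0297 0.0337] 56.3486
scene lens_yellow 0.61 216 circ [ 0.5798 -0.3233] 0.0183 mean [ 0.5799 -0.3227] rect [ 0.5801 -0.3223] [0.0302 0.0354] 74.1154
scene spot_red 0.57 272 circ [ 0.5322 -0.073 ] 0.0246 mean [ 0.5314 -0.0734] rect [ 0.5307 -0.0736] [0.044  0.0477] 22.2511
scene spot_blue 0.52 240 circ [ 0.5363 -0.013 ] 0.0255 mean [ 0.5341 -0.0129] rect [ 0.5322 -0.0132] [0.0482 0.0394] 85.6587
scene spot_yellow 0.7 221 
[... 1051 characters left out ...]
-01,  1.41493606e+00,  6.63924630e-06,
        1.19407520e+00,  2.48433031e-01]), 'joint_velocities': array([-2.83605992e-05, -1.16045426e-03,  2.46392040e-04, -3.98613114e-04,
        1.29281434e-04, -8.40652524e-04]), 'tau': array([-3.83585166e-04, -8.86069965e+01, -3.53954494e+01,  7.75237335e-02,
        1.76347193e-02,  1.37097394e-02]), 'eef_pos': array([ 0.58621202, -0.20178832,  0.18100576]), 'orientation': array([ 9.01627939e-01,  4.32512496e-01, -1.42636493e-05, -2.18986576e-05]), 'ft_force': array([ 0.05982566,  0.31423324, -0.36177827]), 'torque': array([-0.07500934,  0.07468783,  0.01924718]), 'grasp_force': 0.0, 'grip_width': 0.05500533294276922}schema error: expected 6 entries
```

```bash
python3 -m handwheel '{"dp":[[0,0,0],[0,0,0],[0,0,0],[0,0,0],[0,0,0]],"spin":[-0.1215,-0.1215,-0.1215,-0.1215,-0.1215],"fingers":[0.2,0.2,0.2,0.2,0.2]}' >/dev/null
python3 -m handwheel '{"dp":[[0.0204,-0.0025,0],[0.035,-0.003,0],[0.035,-0.003,0],[0.035,-0.003,0],[0.035,-0.003,0]],"spin":[0,0,0,0,0],"fingers":[0.2,0.2,0.2,0.2,0.2]}' >/dev/null
python3 -m handwheel '{"dp":[[0.02,0,0],[0,0,0.03],[0,0,0.04],[0,0,0.03],[0,0,0]],"spin":[0,0,0,0,0],"fingers":[0.2,0.2,0.2,0.2,0.2]}'
python3 -m handwheel '{"dp":[[0,0,0],[0,0,0]],"spin":[0,0],"fingers":[0.2,0.2]}'
python3 - <<'E'
from h import *
c=r.capture("scene"); cv2.imwrite("pics/scene3.png",cv2.resize(c["frame"][100:310,120:400],None,fx=2.5,fy=2.5)[:,:,::-1])
E
```

```text
time: 32.1
eef_pos: [0.581, -0.0202, 0.0762]
orientation: [0.731, 0.683, -0.003, -0.003]
ft_force: [-1.6, 0.8, -1.3]
grip_width: 0.0546
grasp_force: 0.0
time: 32.27
eef_pos: [0.585, -0.021, 0.0826]
orientation: [0.731, 0.682, 0.001, 0.001]
ft_force: [0.7, -0.2, 0.7]
grip_width: 0.055
grasp_force: 0.0
```

View pics/scene3.png

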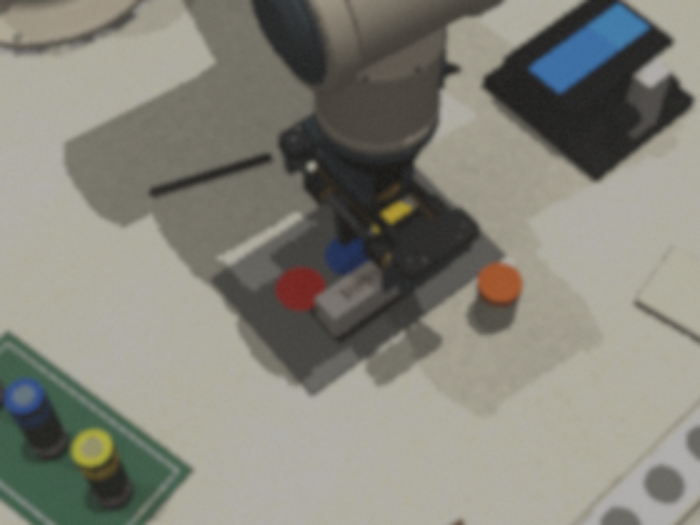

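The gripper straddles the bar at mid-length and clears the tub. I'll descend and grip it.

```bash
python3 -m handwheel '{"dp":[[0,0,0.015],[0,0,0.02],[0,0,0.014],[0,0,0.005],[0,0,0]],"spin":[0,0,0,0,0],"fingers":[0.2,0.2,0.2,0.2,0.2]}' 15
python3 -m handwheel '{"dp":[[0,0,0],[0,0,0],[0,0,0],[0,0,0],[0,0,0]],"spin":[0,0,0,0,0],"fingers":[0,-0.1,-0.2,-0.25,-0.35]}'
python3 -m handwheel '{"dp":[[0,0,0],[0,0,0],[0,0,0],[0,0,0],[0,0,0]],"spin":[0,0,0,0,0],"fingers":[-0.5,-1,-1,-1,-1]}' 45
```

```text
time: 32.73
eef_pos: [0.5845, -0.021, 0.0276]
orientation: [0.731, 0.682, 0.0, 0.0]
ft_force: [0.2, -0.4, -0.2]
grip_width: 0.0547
grasp_force: 0.0
time: 33.15
eef_pos: [0.5844, -0.0209, 0.0276]
orientation: [0.731, 0.682, 0.0, 0.0]
ft_force: [1.7, 0.0, 1.7]
grip_width: 0.0308
grasp_force: 1.1
time: 33.57
eef_pos: [0.5845, -0.0208, 0.0275]
orientation: [0.731, 0.682, 0.0, 0.0]
ft_force: [-0.0, 0.9, 6.3]
grip_width: 0.0302
grasp_force: 45.0
```

```bash
python3 -m handwheel '{"dp":[[0,0,-0.008],[0,0,-0.02],[0,0,-0.03],[0,0,-0.03],[0,0,-0.022]],"spin":[0,0,0,0,0],"fingers":[-1,-1,-1,-1,-1]}'
python3 -m handwheel '{"dp":[[0.0087,-0.002,0],[0.02,-0.004,0],[0.03,-0.006,0],[0.033,-0.006,0],[0.033,-0.006,0]],"spin":[0,0,0,0,0],"fingers":[-1,-1,-1,-1,-1]}' >/dev/null
python3 -m handwheel '{"dp":[[0.033,-0.006,0],[0.033,-0.006,0],[0.033,-0.006,0],[0.033,-0.006,0],[0.03,-0.006,0]],"spin":[0,0,0,0,0],"fingers":[-1,-1,-1,-1,-1]}'
python3 -m handwheel '{"dp":[[0.022,-0.005,0],[0.013,-0.0029,0],[0.007,-0.001,0],[0,0,0],[0,0,0]],"spin":[0,0,-0.025,-0.026,0],"fingers":[-1,-1,-1,-1,-1]}'
python3 - <<'E'
from h import *
look([("bar",.158),("stage",.07)])
for n in("scene","top"):
    c=r.capture(n); hsv=cv2.cvtColor(c["frame"],cv2.COLOR_RGB2HSV)
    im=c["frame"][80:250,280:440] if n=="scene" else c["frame"][160:300,30:190]
    cv2.imwrite(f"pics/{n}4.png",cv2.resize(im,None,fx=3.5,fy=3.5)[:,:,::-1])
E
```

```text
time: 33.98
eef_pos: [0.5842, -0.0208, 0.1396]
orientation: [0.731, 0.682, 0.0, 0.0]
ft_force: [0.9, -0.2, -2.9]
grip_width: 0.0298
grasp_force: 45.0
time: 34.82
eef_pos: [0.5487, 0.2709, 0.1365]
orientation: [0.731, 0.683, -0.0, -0.0]
ft_force: [1.6, 0.8, -2.7]
grip_width: 0.03
grasp_force: 45.0
time: 35.23
eef_pos: [0.5436, 0.311, 0.1367]
orientation: [0.712, 0.702, -0.0, -0.0]
ft_force: [0.5, -0.9, -3.5]
grip_width: 0.0297
grasp_force: 45.0
scene bar few
scene stage 0.9 1455 circ [0.5535 0.3013] 0.0885 mean [0.5624 0.2937] rect [0.5677 0.3041] [0.1524 0.1401] 88.8783
top bar 0.85 684 circ [0.5414 0.2865] 0.0393 mean [0.5418 0.2824] rect [0.542  0.2862] [0.0755 0.0289] 89.0074
top stage 0.59 2465 circ [0.5529 0.3036] 0.0873 mean [0.5479 0.2816] rect [0.5655 0.3031] [0.1363 0.1389] 88.922
[0.54399224 0.31082269 0.13699272]
```

View pics/scene4.png

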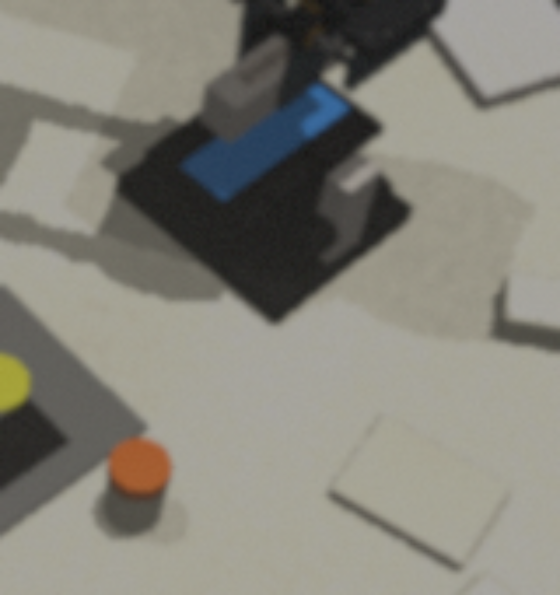

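```bash
python3 -m handwheel '{"dp":[[0.0012,0.0012,0.005],[0,0,0.013],[0,0,0.014],[0,0,0.008],[0,0,0.003]],"spin":[0,0,0,0,0],"fingers":[-1,-1,-1,-1,-1]}'
python3 -m handwheel '{"dp":[[0,0,0.0005],[0,0,0],[0,0,0]],"spin":[0,0,0],"fingers":[-1,-1,-1]}'
python3 -m handwheel '{"dp":[[0,0,0.0005],[0,0,0],[0,0,0]],"spin":[0,0,0],"fingers":[-1,-1,-1]}'
```

```text
time: 36.05
eef_pos: [0.5444, 0.3123, 0.0924]
orientation: [0.713, 0.701, -0.001, -0.0]
ft_force: [-0.4, 0.3, -3.0]
grip_width: 0.03
grasp_force: 45.0
time: 36.3
eef_pos: [0.5454, 0.3128, 0.0941]
orientation: [0.713, 0.701, 0.0, 0.0]
ft_force: [-0.7, 0.0, -3.6]
grip_width: 0.0301
grasp_force: 45.0
time: 36.55
eef_pos: [0.5452, 0.3127, 0.0933]
orientation: [0.713, 0.701, 0.0, 0.0]
ft_force: [1.3, -0.9, -2.8]
grip_width: 0.0297
grasp_force: 45.0
```

```bash
python3 -m handwheel '{"dp":[[0,0,0.0005],[0,0,0.0004],[0,0,0],[0,0,0]],"spin":[0,0,0,0],"fingers":[-1,-1,-1,-1]}'
python3 -m handwheel '{"dp":[[0,0,0.0004],[0,0,0],[0,0,0]],"spin":[0,0,0],"fingers":[-1,-1,-1]}'
python3 -m handwheel '{"dp":[[0,0,0.0003],[0,0,0],[0,0,0]],"spin":[0,0,0],"fingers":[-1,-1,-1]}'
```

```text
time: 36.88
eef_pos: [0.545, 0.3126, 0.0921]
orientation: [0.713, 0.701, -0.0, 0.0]
ft_force: [0.0, -0.3, -2.2]
grip_width: 0.0294
grasp_force: 45.0
time: 37.13
eef_pos: [0.545, 0.3126, 0.0917]
orientation: [0.713, 0.701, -0.0, -0.0]
ft_force: [0.5, 0.2, -1.7]
grip_width: 0.0298
grasp_force: 45.0
time: 37.38
eef_pos: [0.5451, 0.3126, 0.0915]
orientation: [0.713, 0.701, 0.0, 0.0]
ft_force: [-0.7, -0.7, 1.3]
grip_width: 0.0297
grasp_force: 45.0
```

```bash
python3 -m handwheel '{"dp":[[0,0,0.0004],[0,0,0],[0,0,0]],"spin":[0,0,0],"fingers":[-1,-1,-1]}'
python3 -m handwheel '{"dp":[[0,0,0],[0,0,0],[0,0,0],[0,0,0],[0,0,0]],"spin":[0,0,0,0,0],"fingers":[-0.2,0,0.1,0.1,0.1]}'
python3 -m handwheel '{"dp":[[0,0,-0.005],[0,0,-0.015],[0,0,-0.025],[0,0,-0.025],[0,0,-0.02]],"spin":[0,0,0,0,0],"fingers":[0.1,0.1,0.1,0.1,0.1]}' >/dev/null
python3 -m handwheel '{"dp":[[-0.02,0,0],[-0.03,0,0],[-0.037,0,0],[-0.037,0,0],[-0.037,0,0]],"spin":[0,0,0,0,0],"fingers":[0.1,0.1,0.1,0.1,0.1]}' >/dev/null
python3 -m handwheel '{"dp":[[-0.037,0,0],[-0.037,0,0],[-0.037,0,0],[-0.037,0,0],[-0.02,0,0]],"spin":[0,0,0,0,0],"fingers":[0.1,0.1,0.1,0.1,0.1]}'
python3 - <<'E'
from h import *
look([("bar",.106)])
for n in("top","scene"):
    c=r.capture(n); hsv=cv2.cvtColor(c["frame"],cv2.COLOR_RGB2HSV).astype(int)
    m=(hsv[...,0]>90)&(hsv[...,0]<125)&(hsv[...,1]>110)&(hsv[...,2]>60)
    v,u=np.nonzero(m); P=onz(c,np.c_[u,v],.07); s=(abs(P[:,0]-.545)<.06)&(abs(P[:,1]-.31)<.1)
    Q=P[s][:,:2].astype(np.float32); print(n,"window",s.sum(),cv2.minAreaRect(Q))
    im=c["frame"][80:250,280:440] if n=="scene" else c["frame"][175:295,40:180]
    cv2.imwrite(f"pics/{n}5.png",cv2.resize(im,None,fx=3.5 if n=="scene" else 5,fy=3.5 if n=="scene" else 5)[:,:,::-1][:600])
E
```

```text
time: 37.63
eef_pos: [0.5451, 0.3126, 0.0915]
orientation: [0.713, 0.701, 0.0, 0.0]
ft_force: [-2.9, -0.6, 7.0]
grip_width: 0.0299
grasp_force: 45.0
time: 38.05
eef_pos: [0.5451, 0.3126, 0.0909]
orientation: [0.713, 0.701, -0.0, 0.0]
ft_force: [-0.3, 0.2, 0.1]
grip_width: 0.05
grasp_force: 0.0
time: 39.3
eef_pos: [0.5391, -0.0197, 0.1815]
orientation: [0.714, 0.7, -0.0, 0.0]
ft_force: [0.6, 0.1, 0.2]
grip_width: 0.0502
grasp_force: 0.0
scene bar 0.56 499 circ [0.5474 0.3059] 0.0635 mean [0.5463 0.3055] rect [0.5466 0.3059] [0.1249 0.034 ] 88.9202
top bar 0.6 1186 circ [0.5434 0.3118] 0.0615 mean [0.5429 0.3116] rect [0.5435 0.312 ] [0.1214 0.0294] 89.0469
[ 0.53936328 -0.01662492  0.18132053]
top window 738 ((0.5449723601341248, 0.31190255284309387), (0.13753792643547058, 0.047200340777635574), 89.00323486328125)
scene window 238 ((0.5552675127983093, 0.30753836035728455), (0.13873286545276642, 0.04745316877961159), 79.5433578491211)
```

View pics/top5.png

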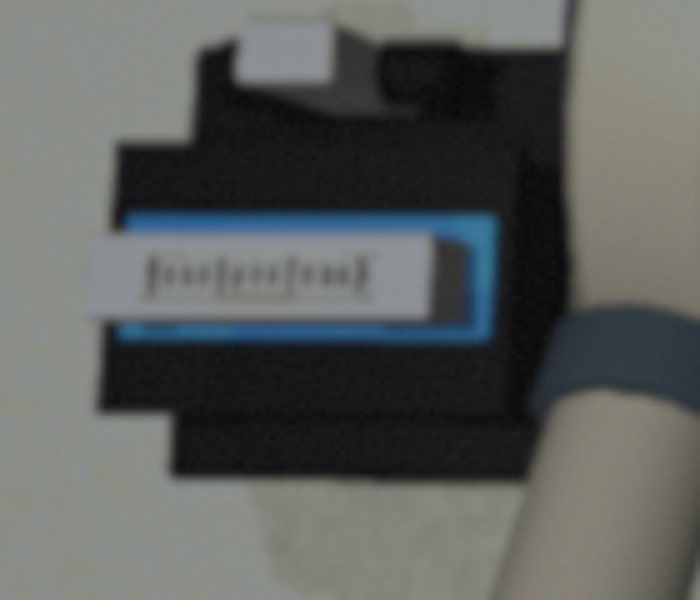

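View pics/scene5.png

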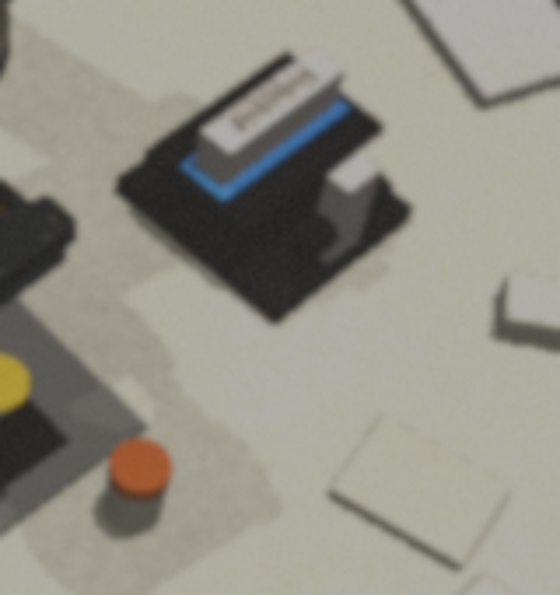

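The top view shows the bar inside the blue window, with the near-end gap at columns 468–494 and the lower strip at rows 322–340. The scene view confirms it lies flat with the scale up. I'll check how well it is centred using blue profiles.

```bash
python3 - <<'E'
from h import *
C=np.array([.545,.312]); a=np.radians(-1.0); ex=np.array([np.cos(a),np.sin(a)]); ey=np.array([-np.sin(a),np.cos(a)])
s=np.arange(-.085,.0851,.001)
for n in("top","scene"):
    c=r.capture(n); f=c["frame"].astype(np.float32)
    def prof(off,dirn,perp):
        acc=0
        for o in off:
            X=np.c_[C+np.outer(s,dirn)+o*perp,np.full(len(s),.07)]
            uv=cv2.projectPoints(X,cv2.Rodrigues(np.array(c["R"]))[0],np.array(c["t"]),K(c),np.array(c["distortion"]))[0][:,0].astype(np.float32)
            p=cv2.remap(f,uv[:,0],uv[:,1],cv2.INTER_LINEAR)[:,0]; acc=acc+p[:,2]-p[:,0]
        return (acc/len(off)).astype(int)
    for nm,pr in(("y",prof([-.008,0,.008],ey,ex)),("x",prof([-.03,-.02,-.04],ex,ey)),("x+",prof([.02,.03],ex,ey))):
        print(n,nm,[(int(round(q*1000)),int(w)) for q,w in zip(s,pr) if w>15])
E
```

```text
top y [(-69, 27), (-68, 45), (-67, 64), (-66, 77), (-65, 88), (-64, 92), (-63, 92), (-62, 89), (-61, 84), (-60, 76), (-59, 63), (-58, 47), (-57, 31)]
top x [(-25, 18), (-24, 34), (-23, 52), (-22, 69), (-21, 79), (-20, 86), (-19, 73), (-18, 59), (-17, 35), (-16, 16), (15, 26), (16, 41), (17, 61), (18, 81), (19, 91), (20, 98), (21, 88), (22, 76), (23, 54), (24, 34)]
top x+ [(-24, 32), (-23, 50), (-22, 69), (-21, 83), (-20, 94), (-19, 85), (-18, 73), (-17, 44), (-16, 21), (15, 26), (16, 41), (17, 62), (18, 83), (19, 94), (20, 101), (21, 91), (22, 79), (23, 57), (24, 37)]
scene y [(-73, 21), (-72, 32), (-71, 45), (-70, 57), (-69, 68), (-68, 76), (-67, 83), (-66, 87), (-65, 85), (-64, 78), (-63, 70), (-62, 59), (-61, 47), (-60, 34), (-59, 22)]
scene x [(11, 20), (12, 34), (13, 49), (14, 65), (15, 77), (16, 85), (17, 92), (18, 96), (19, 96), (20, 90), (21, 83), (22, 74), (23, 62), (24, 49), (25, 35), (26, 22)]
scene x+ [(11, 22), (12, 35), (13, 48), (14, 63), (15, 75), (16, 84), (17, 91), (18, 95), (19, 94), (20, 90), (21, 84), (22, 76), (23, 66), (24, 53), (25, 40), (26, 27), (27, 16)]
```

Both cameras show about a 10 mm gap at the −y end and too little room at the near-x side. The bar is about 3 mm too far +y and 2.5–3 mm too far −x, so I'll go back and correct it.

```bash
python3 -m handwheel '{"dp":[[0.0203,0,0],[0.03,0,0],[0.037,0,0],[0.037,0,0],[0.037,0,0]],"spin":[0,0,0,0,0],"fingers":[0.1,0.1,0.1,0.1,0.1]}' 15 >/dev/null
python3 -m handwheel '{"dp":[[0.037,0,0],[0.037,0,0],[0.037,0,0],[0.037,0,0],[0.02,0,0]],"spin":[0,0,0,0,0],"fingers":[0.1,0.1,0.1,0.1,0.1]}' >/dev/null
python3 -m handwheel '{"dp":[[0,0,0],[0,0,0.02],[0,0,0.02],[0,0,0],[0,0,0]],"spin":[0,0,0,0,0],"fingers":[0.1,0.1,0.1,0.1,0.1]}'
```

```text
time: 40.95
eef_pos: [0.5442, 0.3128, 0.1406]
orientation: [0.713, 0.701, -0.001, -0.0]
ft_force: [-0.3, -0.5, 1.3]
grip_width: 0.0503
grasp_force: 0.0
```

Down to 0.0915, grip, lift 4 mm, shift by +2.5 mm in x and −3 mm in y, then lower.

```bash
python3 -m handwheel '{"dp":[[0,0,0.012],[0,0,0.02],[0,0,0.012],[0,0,0.005],[0,0,0]],"spin":[0,0,0,0,0],"fingers":[0.1,0.1,0.1,0.1,0.1]}' 15
python3 -m handwheel '{"dp":[[0,0,0],[0,0,0],[0,0,0],[0,0,0],[0,0,0]],"spin":[0,0,0,0,0],"fingers":[-0.1,-0.2,-0.25,-0.35,-0.5]}'
python3 -m handwheel '{"dp":[[0,0,0],[0,0,0],[0,0,0],[0,0,-0.002],[0,0,-0.003]],"spin":[0,0,0,0,0],"fingers":[-1,-1,-1,-1,-1]}' 45
python3 -m handwheel '{"dp":[[-0.0015,0.0012,0],[-0.0015,0.0013,0],[0,0,0],[0,0,0.002],[0,0,0.001]],"spin":[0,0,0,0,0],"fingers":[-1,-1,-1,-1,-1]}'
python3 -m handwheel '{"dp":[[0,0,0.0005],[0,0,0],[0,0,0]],"spin":[0,0,0],"fingers":[-1,-1,-1]}'
```

```text
time: 41.37
eef_pos: [0.5447, 0.3127, 0.0916]
orientation: [0.713, 0.701, -0.001, -0.0]
ft_force: [-0.4, -1.1, -0.6]
grip_width: 0.0499
grasp_force: 0.0
time: 41.78
eef_pos: [0.5453, 0.313, 0.0927]
orientation: [0.713, 0.701, 0.0, 0.0]
ft_force: [-0.9, -0.7, 5.9]
grip_width: 0.0299
grasp_force: 15.0
time: 42.2
eef_pos: [0.5448, 0.3128, 0.0969]
orientation: [0.713, 0.701, -0.0, -0.0]
ft_force: [0.3, 0.1, -2.7]
grip_width: 0.03
grasp_force: 45.0
time: 42.62
eef_pos: [0.5474, 0.3098, 0.0937]
orientation: [0.713, 0.701, -0.0, -0.0]
ft_force: [-0.0, -0.4, -2.5]
grip_width: 0.0298
grasp_force: 45.0
time: 42.87
eef_pos: [0.5474, 0.3099, 0.0934]
orientation: [0.713, 0.701, -0.0, -0.0]
ft_force: [-0.3, 0.6, -3.6]
grip_width: 0.0297
grasp_force: 45.0
```

```bash
python3 -m handwheel '{"dp":[[0,0,0.0005],[0,0,0],[0,0,0]],"spin":[0,0,0],"fingers":[-1,-1,-1]}'
python3 -m handwheel '{"dp":[[0,0,0.0004],[0,0,0],[0,0,0]],"spin":[0,0,0],"fingers":[-1,-1,-1]}'
python3 -m handwheel '{"dp":[[0,0,0.0003],[0,0,0],[0,0,0]],"spin":[0,0,0],"fingers":[-1,-1,-1]}'
```

```text
time: 43.12
eef_pos: [0.5475, 0.3099, 0.093]
orientation: [0.713, 0.701, -0.0, 0.0]
ft_force: [0.9, -0.2, -3.0]
grip_width: 0.0299
grasp_force: 45.0
time: 43.37
eef_pos: [0.5476, 0.3099, 0.0926]
orientation: [0.713, 0.701, 0.0, 0.0]
ft_force: [0.2, -0.3, -1.5]
grip_width: 0.0298
grasp_force: 45.0
time: 43.62
eef_pos: [0.5476, 0.3099, 0.0927]
orientation: [0.713, 0.701, 0.0, 0.0]
ft_force: [-2.0, -2.1, 6.2]
grip_width: 0.0297
grasp_force: 45.0
```

```bash
python3 -m handwheel '{"dp":[[0,0,0],[0,0,0],[0,0,0],[0,0,0],[0,0,0]],"spin":[0,0,0,0,0],"fingers":[-0.2,0,0.1,0.1,0.1]}'
python3 -m handwheel '{"dp":[[0,0,-0.005],[0,0,-0.015],[0,0,-0.025],[0,0,-0.025],[0,0,-0.02]],"spin":[0,0,0,0,0],"fingers":[0.1,0.1,0.1,0.1,0.1]}' >/dev/null
python3 -m handwheel '{"dp":[[-0.02,0,0],[-0.03,0,0],[-0.037,0,0],[-0.037,0,0],[-0.037,0,0]],"spin":[0,0,0,0,0],"fingers":[0.1,0.1,0.1,0.1,0.1]}' >/dev/null
python3 -m handwheel '{"dp":[[-0.037,0,0],[-0.037,0,0],[-0.037,0,0],[-0.037,0,0],[-0.037,0,0]],"spin":[0,0,0,0,0],"fingers":[0.2,0.2,0.2,0.2,0.2]}'
python3 - <<'E'
from h import *
C=np.array([.545,.312]); a=np.radians(-1.0); ex=np.array([np.cos(a),np.sin(a)]); ey=np.array([-np.sin(a),np.cos(a)])
s=np.arange(-.085,.0851,.001)
for n in("top","scene"):
    c=r.capture(n); f=c["frame"].astype(np.float32)
    im=c["frame"][80:250,280:440] if n=="scene" else c["frame"][175:295,40:180]
    cv2.imwrite(f"pics/{n}6.png",cv2.resize(im,None,fx=3.5 if n=="scene" else 5,fy=3.5 if n=="scene" else 5)[:,:,::-1][:600])
    def prof(off,dirn,perp):
        acc=0
        for o in off:
            X=np.c_[C+np.outer(s,dirn)+o*perp,np.full(len(s),.07)]
            uv=cv2.projectPoints(X,cv2.Rodrigues(np.array(c["R"]))[0],np.array(c["t"]),K(c),np.array(c["distortion"]))[0][:,0].astype(np.float32)
            p=cv2.remap(f,uv[:,0],uv[:,1],cv2.INTER_LINEAR)[:,0]; acc=acc+p[:,2]-p[:,0]
        return (acc/len(off)).astype(int)
    for nm,pr in(("y",prof([-.008,0,.008],ey,ex)),("x",prof([-.03,-.02,-.04],ex,ey))):
        print(n,nm,[(int(round(q*1000)),int(w)) for q,w in zip(s,pr) if w>30])
print(r.state()["eef_pos"])
E
```

```text
time: 44.03
eef_pos: [0.5475, 0.3098, 0.0922]
orientation: [0.713, 0.701, -0.0, 0.0]
ft_force: [0.9, 0.1, -1.0]
grip_width: 0.0502
grasp_force: 0.0
time: 45.28
eef_pos: [0.5412, -0.0379, 0.1828]
orientation: [0.713, 0.701, 0.0, 0.0]
ft_force: [0.8, 1.2, -0.1]
grip_width: 0.0545
grasp_force: 0.0
top y [(-68, 44), (-67, 60), (-66, 70), (-65, 76), (-64, 74), (-63, 68), (-62, 56), (-61, 42)]
top x [(-24, 36), (-23, 54), (-22, 72), (-21, 86), (-20, 98), (-19, 100), (-18, 101), (-17, 93), (-16, 78), (-15, 50), (19, 42), (20, 59), (21, 68), (22, 71), (23, 54), (24, 36)]
scene y [(-71, 36), (-70, 44), (-69, 49), (-68, 52), (-67, 52), (-66, 49), (-65, 42), (-64, 32)]
scene x [(15, 38), (16, 53), (17, 67), (18, 78), (19, 84), (20, 83), (21, 79), (22, 72), (23, 62), (24, 49), (25, 35)]
[ 0.5416057  -0.04069413  0.1827884 ]
```

View pics/top6.png

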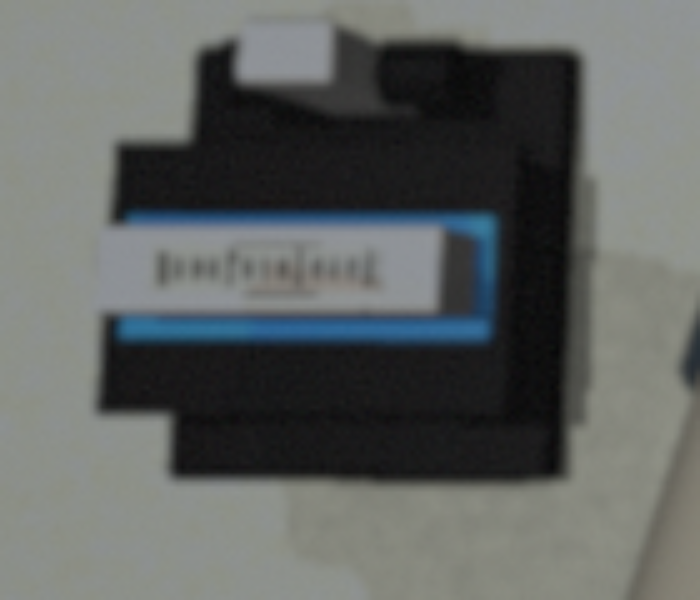

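The gaps now match a centred bar to about 1 mm: 7 mm at the near end, with balanced strips on the sides. I'll bring the tubes back, yellow first.

```bash
python3 -m handwheel '{"dp":[[-0.015,0.0019,0],[-0.025,0.004,0],[-0.034,0.005,0],[-0.036,0.005,0],[-0.036,0.005,0]],"spin":[0,0,0,0,0],"fingers":[0.2,0.2,0.2,0.2,0.2]}' >/dev/null
python3 -m handwheel '{"dp":[[-0.036,0.005,0],[-0.036,0.005,0],[-0.034,0.005,0],[-0.0201,0.004,0],[-0.008,0.002,0]],"spin":[0,0,0,0,0],"fingers":[0.2,0.2,0.2,0.2,0.2]}' >/dev/null
python3 -m handwheel '{"dp":[[0,0,0],[0,0,0],[0,0,0],[0,0,0]],"spin":[0,0,0,0],"fingers":[0.2,0.2,0.2,0.2]}'
```

```text
time: 46.55
eef_pos: [0.5785, -0.3153, 0.1825]
orientation: [0.713, 0.701, 0.0, -0.0]
ft_force: [-0.3, 0.3, 0.1]
grip_width: 0.0547
grasp_force: 0.0
```

```bash
python3 -m handwheel '{"dp":[[-0.0062,0,0],[0,0,0.02],[0,0,0.03],[0,0,0.03],[0,0,0.02]],"spin":[0,0,0,0,0],"fingers":[0.2,0.2,0.2,0.2,0.2]}' 10 >/dev/null
python3 -m handwheel '{"dp":[[0,0,0.0115],[0,0,0],[0,0,0],[0,0,0],[0,0,0]],"spin":[0,0,0,0,0],"fingers":[0.2,0.2,0.2,0.2,0.2]}'
```

```text
time: 47.38
eef_pos: [0.5792, -0.3236, 0.0724]
orientation: [0.713, 0.701, 0.0, 0.001]
ft_force: [1.2, -0.2, -0.0]
grip_width: 0.0544
grasp_force: 0.0
```

```bash
python3 -m handwheel '{"dp":[[0.0,0,0],[0,0,0],[0,0,0],[0,0,0],[0,0,0]],"spin":[0,0,0,0,0],"fingers":[0.1,0,-0.1,-0.2,-0.25]}' 
python3 -m handwheel '{"dp":[[0,0,0],[0,0,0],[0,0,0],[0,0,0],[0,0,0]],"spin":[0,0,0,0,0],"fingers":[-0.3,-0.4,-1,-1,-1]}' 20
```

```text
time: 47.8
eef_pos: [0.5784, -0.3231, 0.071]
orientation: [0.713, 0.701, 0.0, 0.0]
ft_force: [-0.3, -0.2, 0.5]
grip_width: 0.0346
grasp_force: 0.0
time: 48.22
eef_pos: [0.5783, -0.3231, 0.0708]
orientation: [0.713, 0.701, -0.0, -0.0]
ft_force: [0.7, 0.8, 0.7]
grip_width: 0.0315
grasp_force: 20.0
```

```bash
python3 -m handwheel '{"dp":[[0,0,-0.006],[0,0,-0.015],[0,0,-0.02],[0,0,-0.014],[0,0,-0.005]],"spin":[0,0,0,0,0],"fingers":[-1,-1,-1,-1,-1]}' >/dev/null
python3 -m handwheel '{"dp":[[0.0109,-0.001,0],[0.02,-0.003,0],[0.03,-0.004,0],[0.036,-0.004,0],[0.036,-0.004,0]],"spin":[0,0,0,0,0],"fingers":[-1,-1,-1,-1,-1]}' >/dev/null
python3 -m handwheel '{"dp":[[0.036,-0.004,0],[0.036,-0.004,0],[0.036,-0.004,0],[0.036,-0.004,0],[0.034,-0.004,0]],"spin":[0,0,0,0,0],"fingers":[-1,-1,-1,-1,-1]}' >/dev/null
python3 -m handwheel '{"dp":[[0.03,-0.004,0],[0.02,-0.0035,0],[0.01,-0.002,0],[0,0,0],[0,0,0]],"spin":[0,0,0,0,0],"fingers":[-1,-1,-1,-1,-1]}' >/dev/null
python3 -m handwheel '{"dp":[[0,0,0],[0,0,0],[0,0,0]],"spin":[0,0,0],"fingers":[-1,-1,-1]}'
```

```text
time: 50.13
eef_pos: [0.5395, 0.0477, 0.1307]
orientation: [0.714, 0.7, -0.0, -0.0]
ft_force: [0.3, 0.3, -0.6]
grip_width: 0.0318
grasp_force: 20.0
```

```bash
python3 -m handwheel '{"dp":[[0.0008,0,0.01],[0,0,0.018],[0,0,0.015],[0,0,0.008],[0,0,0.0027]],"spin":[0,0,0,0,0],"fingers":[-1,-1,-1,-1,-1]}' >/dev/null
python3 -m handwheel '{"dp":[[0,0,0.0005],[0,0,0],[0,0,0]],"spin":[0,0,0],"fingers":[-1,-1,-1]}'
python3 -m handwheel '{"dp":[[0,0,0.0005],[0,0,0],[0,0,0]],"spin":[0,0,0],"fingers":[-1,-1,-1]}'
```

```text
time: 50.8
eef_pos: [0.5398, 0.0493, 0.0772]
orientation: [0.713, 0.701, 0.0, 0.0]
ft_force: [0.1, 1.0, -0.6]
grip_width: 0.0315
grasp_force: 20.0
time: 51.05
eef_pos: [0.5395, 0.0494, 0.0765]
orientation: [0.713, 0.701, 0.0, 0.0]
ft_force: [0.0, 0.9, -0.1]
grip_width: 0.0317
grasp_force: 20.0
```

```bash
python3 -m handwheel '{"dp":[[-0.0009,0,0.0004],[0,0,0.0004],[0,0,0]],"spin":[0,0,0],"fingers":[-1,-1,-1]}'
python3 -m handwheel '{"dp":[[0,0,0.0004],[0,0,0],[0,0,0]],"spin":[0,0,0],"fingers":[-1,-1,-1]}'
python3 -m handwheel '{"dp":[[0,0,0.0003],[0,0,0],[0,0,0]],"spin":[0,0,0],"fingers":[-1,-1,-1]}'
```

```text
time: 51.3
eef_pos: [0.5393, 0.0484, 0.0753]
orientation: [0.713, 0.701, -0.0, 0.0]
ft_force: [0.9, 0.8, -1.1]
grip_width: 0.0319
grasp_force: 20.0
time: 51.55
eef_pos: [0.5393, 0.0484, 0.0749]
orientation: [0.713, 0.701, -0.0, -0.0]
ft_force: [-0.6, 0.1, -0.2]
grip_width: 0.0318
grasp_force: 20.0
time: 51.8
eef_pos: [0.5394, 0.0485, 0.0748]
orientation: [0.713, 0.701, 0.0, 0.0]
ft_force: [-1.9, 0.1, 4.5]
grip_width: 0.0316
grasp_force: 20.0
```

```bash
python3 -m handwheel '{"dp":[[0,0,0],[0,0,0],[0,0,0],[0,0,0],[0,0,0]],"spin":[0,0,0,0,0],"fingers":[-0.1,0.1,0.2,0.2,0.2]}' 
python3 -m handwheel '{"dp":[[0,0,-0.01],[0,0,-0.03],[0,0,-0.035],[0,0,-0.025],[0,0,-0.01]],"spin":[0,0,0,0,0],"fingers":[0.2,0.2,0.2,0.2,0.2]}' >/dev/null
python3 -m handwheel '{"dp":[[-0.0143,-0.001,0],[-0.025,-0.002,0],[-0.035,-0.002,0],[-0.037,-0.003,0],[-0.037,-0.003,0]],"spin":[0,0,0,0,0],"fingers":[0.2,0.2,0.2,0.2,0.2]}' >/dev/null
python3 -m handwheel '{"dp":[[-0.037,-0.003,0],[-0.037,-0.003,0],[-0.037,-0.003,0],[-0.037,-0.003,0],[-0.035,-0.002,0]],"spin":[0,0,0,0,0],"fingers":[0.2,0.2,0.2,0.2,0.2]}' >/dev/null
python3 -m handwheel '{"dp":[[-0.025,-0.001,0],[-0.018,-0.001,0],[-0.01,-0.001,0],[0,0,0],[0,0,0]],"spin":[0,0,0,0,0],"fingers":[0.2,0.2,0.2,0.2,0.2]}'
python3 -m handwheel '{"dp":[[0,0,0],[0,0,0],[0,0,0]],"spin":[0,0,0],"fingers":[0.2,0.2,0.2]}'
python3 - <<'E'
from h import *
look([("lens_yellow",.106),("spot_yellow",.006),("lens_blue",.102),("lens_red",.102)])
c=r.capture("scene"); cv2.imwrite("pics/scene7.png",cv2.resize(c["frame"][100:310,120:400],None,fx=2.5,fy=2.5)[:,:,::-1])
E
```

```text
time: 52.22
eef_pos: [0.5393, 0.0485, 0.0746]
orientation: [0.713, 0.701, -0.0, -0.0]
ft_force: [-0.5, -0.0, 0.7]
grip_width: 0.0544
grasp_force: 0.0
time: 53.88
eef_pos: [0.5044, -0.3347, 0.1845]
orientation: [0.713, 0.701, 0.0, -0.0]
ft_force: [0.8, 0.7, -0.2]
grip_width: 0.0548
grasp_force: 0.0
time: 54.13
eef_pos: [0.5048, -0.3342, 0.1847]
orientation: [0.713, 0.701, 0.0, -0.0]
ft_force: [-0.2, 0.1, 0.2]
grip_width: 0.0548
grasp_force: 0.0
scene lens_yellow 0.84 125 circ [0.5417 0.0467] 0.0173 mean [0.5413 0.0466] rect [0.5419 0.0463] [0.0254 0.0313] 47.1107
scene spot_yellow 0.64 106 circ [0.5387 0.0479] 0.0243 mean [0.5434 0.0408] rect [0.5429 0.043 ] [0.0479 0.034 ] 38.4386
scene lens_blue 0.82 115 circ [ 0.5099 -0.3383] 0.0145 mean [ 0.5113 -0.3383] rect [ 0.513  -0.3382] [0.0277 0.0217] 87.2877
scene lens_red few
top lens_yellow 0.91 271 circ [0.5383 0.0511] 0.0162 mean [0.538  0.0518] rect [0.5382 0.0518] [0.0293 0.031 ] 89.6213
top spot_yellow 0.74 5900 circ [ 0.5035 -0.3334] 0.1262 mean [ 0.5106 -0.3262] rect [ 0.5038 -0.3335] [0.2302 0.1213] 10.9223
top lens_blue 0.83 273 circ [ 0.5027 -0.331 ] 0.0168 mean [ 0.5028 -0.3315] rect [ 0.5027 -0.331 ] [0.0328 0.0272] 89.0085
top lens_red 0.65 316 circ [ 0.429  -0.3472] 0.0175 mean [ 0.4289 -0.3474] rect [ 0.4286 -0.3469] [0.0338 0.0298] 89.048
[ 0.5046072  -0.33528823  0.18460138]
```

View pics/scene7.png

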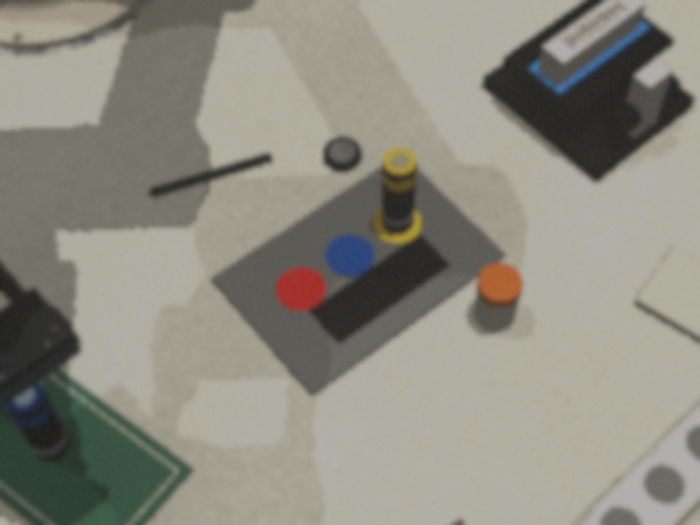

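Yellow stands upright on its spot at crop (398,222), with the bar on the stage and the tub untouched. I'll measure how well it is centred and re-measure the free spots.

```bash
python3 - <<'E'
from h import *
look([("spot_red",.006),("spot_blue",.006)])
ims=[]
for n in("scene","top"):
    c=r.capture(n)
    X=np.array([[.5395,.0501,.006]]); uv=cv2.projectPoints(X,cv2.Rodrigues(np.array(c["R"]))[0],np.array(c["t"]),K(c),np.array(c["distortion"]))[0].ravel(); u,v=uv.round().astype(int)
    print(n,uv)
    ims.append(cv2.resize(c["frame"][v-22:v+22,u-18:u+18],None,fx=10,fy=10,interpolation=cv2.INTER_CUBIC))
cv2.imwrite("pics/z8.png",np.hstack(ims)[:,:,::-1])
E
```

```text
scene spot_red 0.79 278 circ [ 0.5325 -0.0721] 0.0246 mean [ 0.5324 -0.0724] rect [ 0.5318 -0.0726] [0.0456 0.0444] 47.5337
scene spot_blue 0.47 257 circ [ 0.5361 -0.0129] 0.0243 mean [ 0.5359 -0.0126] rect [ 0.5357 -0.0119] [0.0463 0.0431] 47.5271
top spot_red 0.83 450 circ [ 0.5322 -0.0682] 0.0239 mean [ 0.5323 -0.0683] rect [ 0.5319 -0.0684] [0.0449 0.0448] 88.7885
top spot_blue 0.89 413 circ [ 0.5358 -0.0088] 0.0224 mean [ 0.5357 -0.0089] rect [ 0.5359 -0.0089] [0.043  0.0429] 89.004
[ 0.50460822 -0.33530895  0.18463605]
scene [279.10693318 188.07910106]
top [248.83008224 232.61979829]
```

View pics/z8.png

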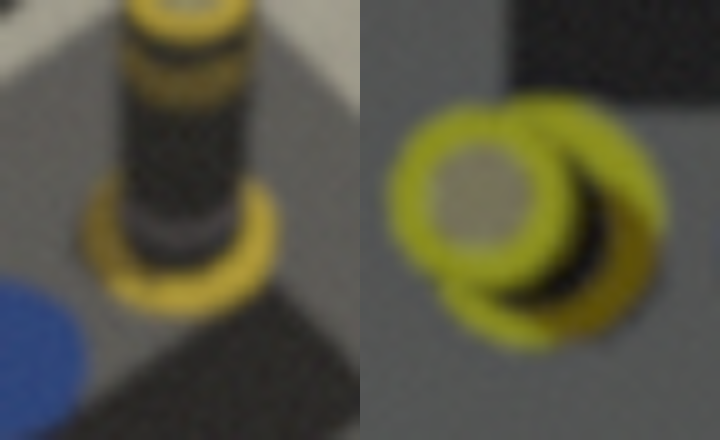

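```bash
python3 - <<'E'
from h import *
ims=[];fr={}
for n,(u,v) in(("scene",(279,188)),("top",(249,233))):
    a=cv2.imread(f"pics/{n}0.png"); b=r.capture(n)["frame"][:,:,::-1]
    for f in(a,b): ims.append(cv2.resize(f[v-22:v+22,u-14:u+18],None,fx=6,fy=9,interpolation=cv2.INTER_CUBIC))
cv2.imwrite("pics/z9.png",np.hstack(ims))
E
```

```text
(no output)
```

View pics/z9.png

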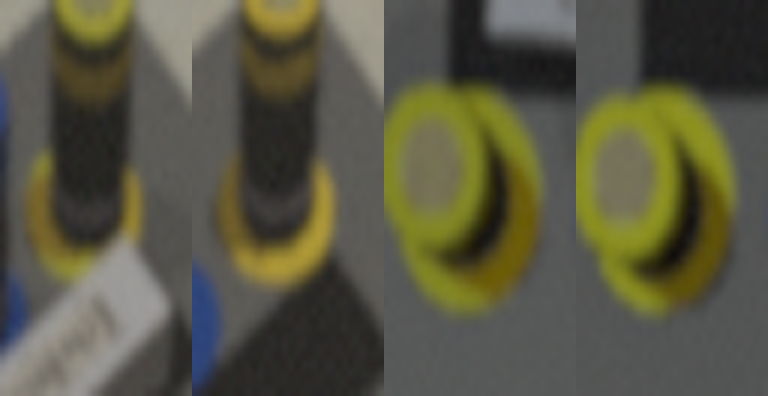

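Yellow is within about 2 mm of its original place on the spot, so I'll leave it. Next is blue, and the gripper is already above it.

```bash
python3 -m handwheel '{"dp":[[0,0,0.015],[0,0,0.03],[0,0,0.03],[0,0,0.025],[0,0,0.0136]],"spin":[0,0,0,0,0],"fingers":[0.2,0.2,0.2,0.2,0.2]}' 10 >/dev/null
python3 -m handwheel '{"dp":[[0,0,0],[0,0,0],[0,0,0],[0,0,0],[0,0,0]],"spin":[0,0,0,0,0],"fingers":[0.2,0.1,-0.1,-0.2,-0.25]}' 
python3 -m handwheel '{"dp":[[0,0,0],[0,0,0],[0,0,0],[0,0,0],[0,0,0]],"spin":[0,0,0,0,0],"fingers":[-0.3,-0.4,-1,-1,-1]}' 20
python3 -m handwheel '{"dp":[[0,0,-0.006],[0,0,-0.015],[0,0,-0.02],[0,0,-0.014],[0,0,-0.005]],"spin":[0,0,0,0,0],"fingers":[-1,-1,-1,-1,-1]}' >/dev/null
python3 -m handwheel '{"dp":[[0.0103,0.001,0],[0.02,0.002,0],[0.03,0.002,0],[0.035,0.003,0],[0.035,0.003,0]],"spin":[0,0,0,0,0],"fingers":[-1,-1,-1,-1,-1]}' >/dev/null
python3 -m handwheel '{"dp":[[0.035,0.003,0],[0.035,0.003,0],[0.035,0.003,0],[0.033,0.002,0],[0.03,0.002,0]],"spin":[0,0,0,0,0],"fingers":[-1,-1,-1,-1,-1]}' >/dev/null
python3 -m handwheel '{"dp":[[0.018,0.002,0],[0.009,0.0007,0],[0,0,0],[0,0,0],[0,0,0]],"spin":[0,0,0,0,0],"fingers":[-1,-1,-1,-1,-1]}' >/dev/null
python3 -m handwheel '{"dp":[[0,0,0],[0,0,0],[0,0,0]],"spin":[0,0,0],"fingers":[-1,-1,-1]}'
```

```text
time: 56.02
eef_pos: [0.5052, -0.3357, 0.0722]
orientation: [0.713, 0.701, 0.0, 0.001]
ft_force: [-0.1, -0.7, 0.4]
grip_width: 0.0348
grasp_force: 0.0
time: 56.43
eef_pos: [0.5049, -0.3356, 0.0718]
orientation: [0.713, 0.701, -0.0, 0.001]
ft_force: [-1.2, 1.0, 6.9]
grip_width: 0.0314
grasp_force: 20.0
time: 58.35
eef_pos: [0.537, -0.0112, 0.131]
orientation: [0.714, 0.7, -0.0, 0.0]
ft_force: [-0.4, -0.3, -1.8]
grip_width: 0.0314
grasp_force: 20.0
```

```bash
python3 -m handwheel '{"dp":[[0,0,0.01],[0,0,0.018],[0,0,0.015],[0,0,0.008],[0,0,0.0025]],"spin":[0,0,0,0,0],"fingers":[-1,-1,-1,-1,-1]}' >/dev/null
python3 -m handwheel '{"dp":[[0,0,0.0005],[0,0,0],[0,0,0]],"spin":[0,0,0],"fingers":[-1,-1,-1]}'
python3 -m handwheel '{"dp":[[0,0,0.0005],[0,0,0],[0,0,0]],"spin":[0,0,0],"fingers":[-1,-1,-1]}'
python3 -m handwheel '{"dp":[[0,0,0.0004],[0,0,0],[0,0,0]],"spin":[0,0,0],"fingers":[-1,-1,-1]}'
```

```text
time: 59.02
eef_pos: [0.5375, -0.0106, 0.0776]
orientation: [0.713, 0.701, 0.0, 0.0]
ft_force: [-0.4, 0.3, -1.4]
grip_width: 0.0315
grasp_force: 20.0
time: 59.27
eef_pos: [0.5372, -0.0105, 0.0768]
orientation: [0.713, 0.701, 0.0, 0.0]
ft_force: [0.1, -1.0, -2.3]
grip_width: 0.0316
grasp_force: 20.0
time: 59.52
eef_pos: [0.537, -0.0105, 0.0761]
orientation: [0.713, 0.701, 0.0, 0.0]
ft_force: [0.1, 0.1, -2.5]
grip_width: 0.0316
grasp_force: 20.0
```

```bash
python3 -m handwheel '{"dp":[[0,0,0.0004],[0,0,0],[0,0,0]],"spin":[0,0,0],"fingers":[-1,-1,-1]}'
python3 -m handwheel '{"dp":[[0,0,0.0004],[0,0,0],[0,0,0]],"spin":[0,0,0],"fingers":[-1,-1,-1]}'
python3 -m handwheel '{"dp":[[0,0,0.0003],[0,0,0],[0,0,0]],"spin":[0,0,0],"fingers":[-1,-1,-1]}'
```

```text
time: 59.77
eef_pos: [0.5371, -0.0105, 0.0759]
orientation: [0.713, 0.701, 0.0, 0.0]
ft_force: [-0.4, -0.3, 1.9]
grip_width: 0.0318
grasp_force: 20.0
time: 60.02
eef_pos: [0.5371, -0.0105, 0.0758]
orientation: [0.713, 0.701, 0.0, 0.0]
ft_force: [-2.9, -0.7, 11.7]
grip_width: 0.0315
grasp_force: 20.0
time: 60.27
eef_pos: [0.5371, -0.0105, 0.0757]
orientation: [0.713, 0.701, 0.0, 0.0]
ft_force: [-4.8, 1.0, 17.6]
grip_width: 0.0318
grasp_force: 20.0
```

```bash
python3 -m handwheel '{"dp":[[0,0,-0.0005],[0,0,0],[0,0,0],[0,0,0],[0,0,0]],"spin":[0,0,0,0,0],"fingers":[-1,-0.1,0.1,0.2,0.2]}' 
python3 -m handwheel '{"dp":[[0,0,-0.01],[0,0,-0.03],[0,0,-0.035],[0,0,-0.025],[0,0,-0.01]],"spin":[0,0,0,0,0],"fingers":[0.2,0.2,0.2,0.2,0.2]}' >/dev/null
python3 -m handwheel '{"dp":[[-0.0113,-0.003,0],[-0.025,-0.007,0],[-0.033,-0.01,0],[-0.034,-0.01,0],[-0.034,-0.01,0]],"spin":[0,0,0,0,0],"fingers":[0.2,0.2,0.2,0.2,0.2]}' >/dev/null
python3 -m handwheel '{"dp":[[-0.034,-0.01,0],[-0.034,-0.01,0],[-0.034,-0.01,0],[-0.033,-0.01,0],[-0.029,-0.009,0]],"spin":[0,0,0,0,0],"fingers":[0.2,0.2,0.2,0.2,0.2]}' >/dev/null
python3 -m handwheel '{"dp":[[-0.02,-0.006,0],[-0.013,-0.004,0],[-0.007,-0.0019,0],[0,0,0],[0,0,0]],"spin":[0,0,0,0,0],"fingers":[0.2,0.2,0.2,0.2,0.2]}' >/dev/null
python3 -m handwheel '{"dp":[[0,0,0],[0,0,0],[0,0,0]],"spin":[0,0,0],"fingers":[0.2,0.2,0.2]}'
```

```text
time: 60.68
eef_pos: [0.537, -0.0105, 0.0754]
orientation: [0.713, 0.701, -0.0, -0.0]
ft_force: [0.3, -0.5, -0.5]
grip_width: 0.0539
grasp_force: 0.0
time: 62.6
eef_pos: [0.4305, -0.3491, 0.1856]
orientation: [0.713, 0.701, 0.0, -0.0]
ft_force: [0.2, -0.4, 0.5]
grip_width: 0.0546
grasp_force: 0.0
```

```bash
python3 -m handwheel '{"dp":[[0,0,0.015],[0,0,0.03],[0,0,0.03],[0,0,0.025],[0,0,0.0142]],"spin":[0,0,0,0,0],"fingers":[0.2,0.2,0.2,0.2,0.2]}' 10 >/dev/null
python3 -m handwheel '{"dp":[[0,0,0],[0,0,0],[0,0,0],[0,0,0],[0,0,0]],"spin":[0,0,0,0,0],"fingers":[0.2,0.1,-0.1,-0.2,-0.25]}' 
python3 -m handwheel '{"dp":[[0,0,0],[0,0,0],[0,0,0],[0,0,0],[0,0,0]],"spin":[0,0,0,0,0],"fingers":[-0.3,-0.4,-1,-1,-1]}' 20
python3 -m handwheel '{"dp":[[0,0,-0.006],[0,0,-0.015],[0,0,-0.02],[0,0,-0.014],[0,0,-0.005]],"spin":[0,0,0,0,0],"fingers":[-1,-1,-1,-1,-1]}' >/dev/null
python3 -m handwheel '{"dp":[[0.01,0.004,0],[0.02,0.007,0],[0.03,0.01,0],[0.032,0.011,0],[0.032,0.011,0]],"spin":[0,0,0,0,0],"fingers":[-1,-1,-1,-1,-1]}' >/dev/null
python3 -m handwheel '{"dp":[[0.032,0.011,0],[0.032,0.011,0],[0.032,0.011,0],[0.028,0.01,0],[0.02,0.007,0]],"spin":[0,0,0,0,0],"fingers":[-1,-1,-1,-1,-1]}' >/dev/null
python3 -m handwheel '{"dp":[[0.01,0.0038,0],[0.003,0.001,0],[0,0,0],[0,0,0],[0,0,0]],"spin":[0,0,0,0,0],"fingers":[-1,-1,-1,-1,-1]}' >/dev/null
python3 -m handwheel '{"dp":[[0,0,0],[0,0,0],[0,0,0]],"spin":[0,0,0],"fingers":[-1,-1,-1]}'
```

```text
time: 63.43
eef_pos: [0.4307, -0.3504, 0.0725]
orientation: [0.713, 0.701, 0.0, 0.001]
ft_force: [-0.2, -0.3, -0.1]
grip_width: 0.0349
grasp_force: 0.0
time: 63.85
eef_pos: [0.4305, -0.3503, 0.0721]
orientation: [0.713, 0.701, -0.0, 0.001]
ft_force: [0.0, -0.0, 8.5]
grip_width: 0.0319
grasp_force: 20.0
time: 65.77
eef_pos: [0.5327, -0.0713, 0.1313]
orientation: [0.714, 0.701, 0.0, 0.0]
ft_force: [-0.6, -0.4, -1.0]
grip_width: 0.0316
grasp_force: 20.0
```

```bash
python3 -m handwheel '{"dp":[[0.0002,0.0004,0.01],[0,0,0.018],[0,0,0.015],[0,0,0.008],[0,0,0.0028]],"spin":[0,0,0,0,0],"fingers":[-1,-1,-1,-1,-1]}' >/dev/null
python3 -m handwheel '{"dp":[[0,0,0.0005],[0,0,0],[0,0,0]],"spin":[0,0,0],"fingers":[-1,-1,-1]}'
python3 -m handwheel '{"dp":[[0,0,0.0005],[0,0,0],[0,0,0]],"spin":[0,0,0],"fingers":[-1,-1,-1]}'
python3 -m handwheel '{"dp":[[0,0,0.0003],[0,0,0],[0,0,0]],"spin":[0,0,0],"fingers":[-1,-1,-1]}'
```

```text
time: 66.43
eef_pos: [0.5336, -0.0707, 0.0774]
orientation: [0.713, 0.701, 0.0, 0.0]
ft_force: [-0.4, -0.4, -1.2]
grip_width: 0.0314
grasp_force: 20.0
time: 66.68
eef_pos: [0.5334, -0.0706, 0.0767]
orientation: [0.713, 0.701, 0.0, 0.0]
ft_force: [-0.1, -0.0, -0.7]
grip_width: 0.0315
grasp_force: 20.0
time: 66.93
eef_pos: [0.5332, -0.0706, 0.0762]
orientation: [0.713, 0.701, -0.0, -0.0]
ft_force: [0.0, 0.2, -0.4]
grip_width: 0.0314
grasp_force: 20.0
```

```bash
python3 -m handwheel '{"dp":[[0,0,0.0004],[0,0,0],[0,0,0]],"spin":[0,0,0],"fingers":[-1,-1,-1]}'
python3 -m handwheel '{"dp":[[0,0,0.0003],[0,0,0],[0,0,0]],"spin":[0,0,0],"fingers":[-1,-1,-1]}'
```

```text
time: 67.18
eef_pos: [0.5333, -0.0706, 0.076]
orientation: [0.713, 0.701, 0.0, 0.0]
ft_force: [-0.7, -0.8, 3.5]
grip_width: 0.0318
grasp_force: 20.0
time: 67.43
eef_pos: [0.5334, -0.0706, 0.076]
orientation: [0.713, 0.701, 0.0, 0.0]
ft_force: [-3.3, 0.6, 11.5]
grip_width: 0.0316
grasp_force: 20.0
```

Red is in contact. I'll release, lift straight up, retreat towards −y and look at the result.

```bash
python3 -m handwheel '{"dp":[[0,0,-0.0003],[0,0,0],[0,0,0],[0,0,0],[0,0,0]],"spin":[0,0,0,0,0],"fingers":[-1,-0.1,0.1,0.2,0.2]}' 
python3 -m handwheel '{"dp":[[0,0,-0.01],[0,0,-0.03],[0,0,-0.035],[0,0,-0.025],[0,0,-0.01]],"spin":[0,0,0,0,0],"fingers":[0.2,0.2,0.2,0.2,0.2]}' >/dev/null
python3 -m handwheel '{"dp":[[-0.02,-0.01,0],[-0.035,-0.015,0],[-0.035,-0.015,0],[-0.035,-0.015,0],[-0.03,-0.01,0]],"spin":[0,0,0,0,0],"fingers":[0.2,0.2,0.2,0.2,0.2]}' >/dev/null
python3 -m handwheel '{"dp":[[-0.02,-0.01,0],[0,0,0],[0,0,0],[0,0,0]],"spin":[0,0,0,0],"fingers":[0.2,0.2,0.2,0.2]}'
python3 - <<'E'
from h import *
look([("lens_yellow",.106),("lens_blue",.106),("lens_red",.106),("tub",.062),("bar",.106)])
c=r.capture("scene"); d=r.capture("top")
a=cv2.resize(c["frame"][120:290,200:330],None,fx=3,fy=3,interpolation=cv2.INTER_CUBIC)
b=cv2.resize(d["frame"][155:285,210:350],None,fx=2.8,fy=2.8,interpolation=cv2.INTER_CUBIC)
b=cv2.copyMakeBorder(b,0,a.shape[0]-b.shape[0],0,0,cv2.BORDER_CONSTANT)
cv2.imwrite("pics/fin.png",np.hstack([a,b])[:,:,::-1])
E
```

```text
time: 67.85
eef_pos: [0.5332, -0.0706, 0.0757]
orientation: [0.713, 0.701, -0.0, -0.0]
ft_force: [0.7, -0.5, -0.1]
grip_width: 0.0538
grasp_force: 0.0
time: 69.02
eef_pos: [0.4552, -0.2437, 0.1858]
orientation: [0.713, 0.701, 0.0, -0.0]
ft_force: [0.7, -0.3, -0.3]
grip_width: 0.0551
grasp_force: 0.0
scene lens_yellow 0.87 152 circ [0.5407 0.047 ] 0.0188 mean [0.5406 0.0471] rect [0.5408 0.0472] [0.0299 0.0342] 47.173
scene lens_red few
scene tub 0.85 250 circ [0.6759 0.0438] 0.0228 mean [0.6768 0.0445] rect [0.6771 0.045 ] [0.0387 0.0429] 44.7922
scene bar 0.57 494 circ [0.5465 0.3022] 0.0631 mean [0.5488 0.3019] rect [0.5489 0.3023] [0.1257 0.034 ] 89.597
top lens_yellow 0.59 247 circ [0.5375 0.0513] 0.0155 mean [0.5374 0.0514] rect [0.5373 0.0518] [0.0293 0.0292] 89.0329
top lens_blue 0.77 253 circ [ 0.535  -0.0082] 0.0156 mean [ 0.5346 -0.0082] rect [ 0.5346 -0.0083] [0.0292 0.0292] 89.004
top lens_red 0.67 250 circ [ 0.5315 -0.0679] 0.0156 mean [ 0.5317 -0.0677] rect [ 0.5318 -0.0683] [0.0292 0.0291] 89.0034
top tub 0.84 385 circ [0.6748 0.0492] 0.0213 mean [0.6745 0.0496] rect [0.6748 0.0496] [0.0419 0.0392] 25.8086
top bar 0.81 1164 circ [0.5443 0.3088] 0.0612 mean [0.5458 0.3088] rect [0.546  0.3093] [0.1207 0.0277] 89.0426
[ 0.45524478 -0.24415563  0.1858179 ]
```

View pics/fin.png

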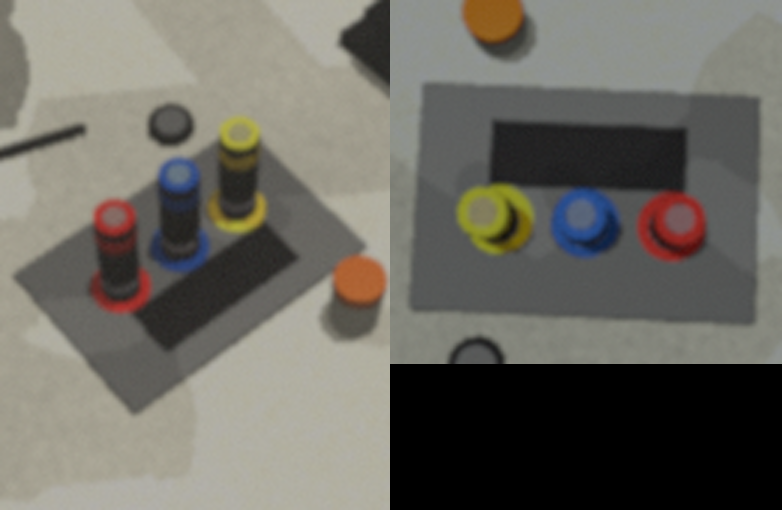

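All three tubes are upright and the tub has not moved. Blue and red are within about 1 mm, while yellow sits about 2 mm short in x. There is plenty of time left, so I'll nudge yellow by lifting and resetting it.

```bash
python3 -m handwheel '{"dp":[[0.0142,0.0038,0],[0.025,0.007,0],[0.033,0.009,0],[0.035,0.009,0],[0.035,0.009,0]],"spin":[0,0,0,0,0],"fingers":[0.2,0.2,0.2,0.2,0.2]}' >/dev/null
python3 -m handwheel '{"dp":[[0.035,0.009,0],[0.035,0.009,0],[0.033,0.009,0],[0.025,0.007,0],[0.016,0.005,0]],"spin":[0,0,0,0,0],"fingers":[0.2,0.2,0.2,0.2,0.2]}' >/dev/null
python3 -m handwheel '{"dp":[[0.008,0.002,0],[0,0,0],[0,0,0],[0,0,0],[0,0,0]],"spin":[0,0,0,0,0],"fingers":[0.2,0.2,0.2,0.2,0.2]}' >/dev/null
python3 -m handwheel '{"dp":[[0,0,0],[0,0,0]],"spin":[0,0],"fingers":[0.2,0.2]}'
```

```text
time: 71.13
eef_pos: [0.539, 0.0479, 0.1859]
orientation: [0.714, 0.701, -0.0, 0.0]
ft_force: [0.7, -0.7, -0.2]
grip_width: 0.0547
grasp_force: 0.0
```

```bash
python3 -m handwheel '{"dp":[[0,0.0003,0.015],[0,0,0.03],[0,0,0.03],[0,0,0.025],[0,0,0.01]],"spin":[0,0,0,0,0],"fingers":[0.2,0.2,0.2,0.2,0.2]}' 10 >/dev/null
python3 -m handwheel '{"dp":[[0,0,0],[0,0,0],[0,0,0],[0,0,0],[0,0,0]],"spin":[0,0,0,0,0],"fingers":[0.2,0.1,-0.1,-0.2,-0.25]}' 
python3 -m handwheel '{"dp":[[0,0,0],[0,0,0],[0,0,0],[0,0,0],[0,0,0]],"spin":[0,0,0,0,0],"fingers":[-0.3,-0.4,-1,-1,-1]}' 20
python3 -m handwheel '{"dp":[[0,0,-0.002],[0,0,-0.002],[0,0.001,0],[0,0.001,0],[0,0,0]],"spin":[0,0,0,0,0],"fingers":[-1,-1,-1,-1,-1]}'
python3 -m handwheel '{"dp":[[0,0,0.001],[0,0,0.001],[0,0,0.0006],[0,0,0],[0,0,0]],"spin":[0,0,0,0,0],"fingers":[-1,-1,-1,-1,-1]}'
```

```text
time: 71.97
eef_pos: [0.5402, 0.0485, 0.077]
orientation: [0.713, 0.701, 0.001, 0.001]
ft_force: [0.4, -0.3, 0.5]
grip_width: 0.0352
grasp_force: 0.0
time: 72.38
eef_pos: [0.5398, 0.0486, 0.0765]
orientation: [0.713, 0.701, 0.0, 0.0]
ft_force: [-1.4, 0.1, 8.8]
grip_width: 0.0317
grasp_force: 20.0
time: 72.8
eef_pos: [0.5417, 0.0485, 0.0798]
orientation: [0.713, 0.701, 0.0, 0.0]
ft_force: [-0.5, -0.6, -1.3]
grip_width: 0.0317
grasp_force: 20.0
time: 73.22
eef_pos: [0.5414, 0.0485, 0.0771]
orientation: [0.713, 0.701, -0.0, -0.0]
ft_force: [-0.3, 0.3, -1.2]
grip_width: 0.0318
grasp_force: 20.0
```

```bash
python3 -m handwheel '{"dp":[[0,0,0.0004],[0,0,0],[0,0,0]],"spin":[0,0,0],"fingers":[-1,-1,-1]}'
python3 -m handwheel '{"dp":[[0,0,0.0004],[0,0,0],[0,0,0]],"spin":[0,0,0],"fingers":[-1,-1,-1]}'
```

```text
time: 73.47
eef_pos: [0.5415, 0.0485, 0.0768]
orientation: [0.713, 0.701, 0.0, 0.0]
ft_force: [0.8, -0.4, -1.2]
grip_width: 0.0314
grasp_force: 20.0
time: 73.72
eef_pos: [0.5415, 0.0485, 0.0766]
orientation: [0.713, 0.701, 0.0, 0.0]
ft_force: [-1.1, 0.2, 3.9]
grip_width: 0.0314
grasp_force: 20.0
```

```bash
python3 -m handwheel '{"dp":[[0,0,0.0002],[0,0,0],[0,0,0],[0,0,0],[0,0,0]],"spin":[0,0,0,0,0],"fingers":[-1,-0.1,0.1,0.2,0.2]}' 
python3 -m handwheel '{"dp":[[0,0,-0.01],[0,0,-0.03],[0,0,-0.035],[0,0,-0.025],[0,0,-0.01]],"spin":[0,0,0,0,0],"fingers":[0.2,0.2,0.2,0.2,0.2]}' >/dev/null
python3 -m handwheel '{"dp":[[0,-0.02,0],[0,-0.03,0],[0,-0.03,0],[0,-0.02,0],[0,0,0]],"spin":[0,0,0,0,0],"fingers":[0.2,0.2,0.2,0.2,0.2]}' >/dev/null
python3 -m handwheel '{"dp":[[0,0,0],[0,0,0],[0,0,0],[0,0,0]],"spin":[0,0,0,0],"fingers":[0.2,0.2,0.2,0.2]}'
python3 - <<'E'
from h import *
look([("lens_yellow",.106),("lens_blue",.106),("lens_red",.106),("tub",.062)])
c=r.capture("scene"); cv2.imwrite("pics/end.png",cv2.resize(c["frame"][60:300,180:420],None,fx=2.4,fy=2.4)[:,:,::-1])
E
```

```text
time: 74.13
eef_pos: [0.5414, 0.0485, 0.0761]
orientation: [0.713, 0.701, -0.0, -0.0]
ft_force: [-0.5, -0.2, -0.4]
grip_width: 0.0538
grasp_force: 0.0
time: 75.3
eef_pos: [0.4423, 0.0502, 0.1862]
orientation: [0.713, 0.701, 0.0, 0.0]
ft_force: [-0.1, -0.7, -0.8]
grip_width: 0.0545
grasp_force: 0.0
scene lens_yellow 0.61 141 circ [0.5435 0.0466] 0.018 mean [0.5431 0.0463] rect [0.5428 0.0453] [0.0298 0.0341] 46.3695
scene lens_blue 0.95 149 circ [ 0.537  -0.0132] 0.0183 mean [ 0.5374 -0.0126] rect [ 0.5378 -0.0119] [0.0293 0.0357] 48.4113
scene lens_red 0.79 163 circ [ 0.534  -0.0738] 0.0189 mean [ 0.5339 -0.0734] rect [ 0.534  -0.0738] [0.0288 0.0371] 48.9776
scene tub 0.59 250 circ [0.6764 0.0439] 0.0223 mean [0.6771 0.0443] rect [0.6771 0.045 ] [0.0386 0.0428] 44.7919
top lens_yellow 0.64 83 circ [0.5476 0.0517] 0.0131 mean [0.5492 0.0518] rect [0.5502 0.0517] [0.0259 0.0104] 89.0111
top lens_blue 0.82 259 circ [ 0.5352 -0.0084] 0.0156 mean [ 0.5349 -0.0083] rect [ 0.5346 -0.0083] [0.0292 0.0292] 89.004
top lens_red 0.71 267 circ [ 0.5318 -0.0683] 0.0161 mean [ 0.5317 -0.0683] rect [ 0.5318 -0.0683] [0.0291 0.0292] 88.6824
top tub 0.79 391 circ [0.6747 0.0494] 0.0213 mean [0.6744 0.0495] rect [0.6744 0.0494] [0.0412 0.0401] 88.9136
[0.44149289 0.05026654 0.18621713]
```

View pics/end.png

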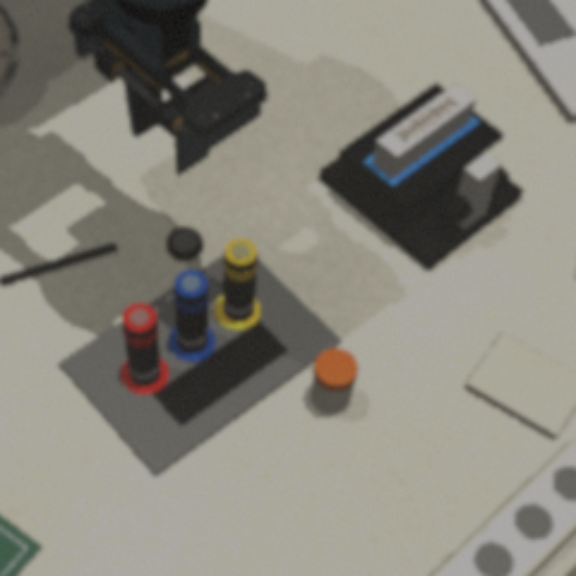

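All three tubes stand upright on their own spots at about (143,375), (191,340) and (238,310). The bar lies in the window, the tub is in place, and the gripper is clear. Handing in.

```bash
python3 -c "
from workcell import r
print(r.hand_in())"
```

```text
the job is handed in; nothing more can be done
None
```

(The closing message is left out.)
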